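# Press freshly topped organ keys in the jig and put them away in the drawer

### The job

The white keys lying on the bench (two or three of them) have just had their tops glued on. Lay all of them in the pressing jig, one to a channel, playing surface up and head against the metal stop, swing the toggle clamp over until it locks so that its bar presses on all of them, and keep it so for three seconds. Then swing the clamp fully back open, lay all the keys in the open drawer, and slide the drawer fully shut; leave everything else on the bench where it is.

Things in the scene. Friction and masses are not known exactly. Their poses are not given: they have to be found in the camera images.
- key_a: white organ key, wood with a white playing surface: 140 long, 21 high, 50 g. Head (front 50 mm) 22 wide, tail (other 90) 14 wide, centred. Origin: mid-length on the underside; x runs to the head (end face at +70 mm, step to the tail at +20), z up out of the playing surface. Balances 7 mm headward of the origin. May be absent: there are two or three keys
- key_b: as key_a
- key_c: as key_a
- key_a_head (a point): middle of the lower edge of key_a's head end face
- key_b_head (a point): middle of the lower edge of key_b's head end face
- key_c_head (a point): middle of the lower edge of key_c's head end face
- jig: pressing jig, fixed: plywood base 295 x 172 mm, top (bed) 18 mm above the bench, toggle clamp at its far end. Origin on the bench; x along the channels to the clamp; base spans x -125 to +170 mm. Channels at y +50, 0, -50 mm, each between wooden ribs 8 mm high, 28 mm apart, only from x = -28 to +12 mm. Metal stop across them, 12 mm above the bed, face at x = +20.5 mm. Tail end of the bed open
- channel_0 (a point): on the bed at the middle of the channel at jig y = +50 mm, 0.5 mm short of the stop's face; its axes are the jig's. A key lying home has its origin 70 mm from this point along -x, and its x axis along the jig's x
- channel_1 (a point): the same for the middle channel
- channel_2 (a point): the same for the channel at jig y = -50 mm
- press_bar: rubber-faced spring-loaded bar, 136 mm along y, 18 wide, on the 80 mm clamp arm; origin mid-underside. Locked, it lies across all channels, 25 mm from the stop, and presses the key heads with about 20 N shared. Open, it stands upright over the arm's pivot (jig x = +75 mm, 70 mm above the bench), up to 170 mm above the bench
- clamp_handle (a joint): handle angle, rad: 0 = open (handle leaning 0.98 from upright to jig +x, arm raised past upright), grows as it is pulled upright towards jig -x; 0.98 = locked (upright, end stop). The arm comes down level; dead centre at 0.92, beyond it the clamp stays locked; elsewhere the handle stays where left. Takes 1 to 2 N at the grip, up to about 7 N over the last 0.2 rad with keys under the bar
- clamp_grip (a point): on the axis of the handle's round plastic grip (diameter 21 mm, 72 mm long), 14 mm below its upper end, 113 mm from the handle's pivot
- clamp_hinge (a point): the handle's pivot, fixed in the jig at x = +97 mm, y = 0, 66 mm above the bench; axis along jig y
- cabinet: the wooden drawer unit, fixed: 250 mm wide, 235 mm deep, 100 mm high. Origin on the bench under the middle of its front edge; x into the unit, y to the left
- drawer (a joint): how far the drawer is pulled out towards cabinet -x, m: 0 = fully shut, 0.195 = end of travel. Slides with about 1.5 N and stays where it is left
- drawer_floor (a point): on the drawer's floor (20 mm above the bench), middle line, 90 mm behind the inside of its front panel; moves with the drawer, axes as the cabinet's. Clear floor: 90 mm to -x, 115 to +x, 102 to either side; side walls 45 mm high. Front panel 15 thick, 244 wide, top edge 87 mm above the bench. What is not pulled out lies under the unit's top
- drawer_handle (a point): the middle of the drawer's bar handle (11 mm thick, 100 mm along y), 35 mm in front of the panel's face, 62 mm above the bench
- sharp_1: black sharp cap, 95 x 11 x 12 mm, to be left alone
- sharp_2: as sharp_1
- tape_roll: roll of paper tape lying flat, diameter 90 mm, 24 mm high, to be left alone
- glue_bottle: small white bottle, diameter 44 mm, 110 mm high, to be left alone
- alcohol_bottle: pink bottle, diameter 72 mm, 200 mm high, to be left alone
Things that resemble listed ones, but are neither listed nor needed, are in the scene too. Leave any black or blue look-alike of the key_b alone.

How it is judged:
By the outcome, as a careful person would: the job done as asked, in the order asked, and still so for the second after the job is handed in, with the robot touching nothing.
Of key_a, key_b, key_c only 2 to 3 are there at a start; the rules pass over those that are not, and their reading is None.
At some moment in a run one of key_a, key_b, key_c may be knocked a few centimetres aside while the robot is not near it.
It also fails if it takes over 210 s, if anything falls off the work surface, if the arm or the gripper's body presses on something with over 40 N, if the wrist force passes 120 N, or if a joint passes its speed limit or range.

### The arm

A 6-joint arm with a two-finger parallel gripper is mounted at the origin on the work surface. World frame = base frame: x ahead of the robot, y to its left, z up, the work surface at z = 0. Lengths are in m, angles in rad, forces in N, time in s.
With the tool pointing down it reaches from about 0.3 to 0.875 m from the base axis. Payload 6.4 kg.
Tool frame: the origin (TCP) lies on the centre line of the jaws, within the pads' length; the fingertips stand 8 mm ahead of it and the grasp point (between the pads) lies 11 mm behind it; z points along the fingers, y is the line along which they close (so a half turn about z gives the same grasp; the last joint's range is limited). The gripper opens to 85 mm and grips with 20 to 120 N. Pads are 22 mm wide; open, the fingers measure 114 mm over their backs; the gripper's body (76 mm by 85 mm) begins 54 mm behind the grasp point. The pads swing forward as they close: fully open they stand 13 mm farther back than shut.
Start: joints at [0.977, 0.181, 1.607, -0, 1.354, -0.206], TCP at [0.217, 0.532, 0.219] pointing down, gripper open.
Joint ranges: [-2.99, 2.99], [-0.89, 2.07], [0.3, 2.58], [-1.14, 4.28], [0, 2.63], [-3.12, 3.12]. Speed limits (rad/s): [2.57, 2.57, 3.01, 3.14, 3.14, 3.14].

### API

Orientations are given as a unit quaternion [w, x, y, z].
In Python, from bench import ctrl gives the robot as it stands.
- The arm moves only by the shell command python3 -m handwheel 'ROWS' [OPENING]. ROWS is JSON, a list that holds one entry, the list of rows, each a list of 4 numbers: the shift along the tool's x, y, z each as a share of 20 cm, from -1 to 1, then the turn about the tool's z as a share of 1.5 rad, from -1 to 1. In form: [[[x, y, z, twist], ...]]. A call has 1 to 10 rows; each row is the pose to reach, as a shift and turn from the pose commanded when the call began, along the tool's axes at that moment; what a row does not reach only later rows make up. A row lasts 1/8 s, in which the tool goes at most 62.5 mm and 10.7 degrees, less where a joint would pass 70% of its speed; a pose out of reach is approached as far as the arm can. A call with a number of a shift or a turn outside -1 to 1 is refused whole. A call with a gripper value outside its range is refused whole. OPENING is the finger opening in mm, from 0 to 85.4, set as the call begins (- or left out, the last holds). The fingers move at their own pace and stop on an object; the grip force is fixed at half the most. Time passes only in rows, so rows that repeat a pose let the fingers close. It gives the time, the measured TCP pose, the force, the opening and the grip force at its end, in the units of the state.
- ctrl.get_obs(): the state, without advancing time (a new reading comes with each control period).
- ctrl.camera(name): name is "scene" or "top" or "wrist"; returns a dict with "color" (400x640x3 uint8, red, green, blue), "range_z" (400x640 float32, m along the optical axis (not along the pixel's ray), 0 where there is no reading), "K" (3x3 intrinsics, pixels), "pose" (4x4, takes a point from camera to world coordinates); the wrist camera has in their place "T_tool_cam" (4x4, takes a point from camera to tool coordinates, whose origin is the TCP and whose axes are the flange's). Camera axes: x right, y down, z forward; pixel columns grow to the right and rows downward; lengths in m; the calibration is good to about 2 mm. A picture is of the moment at which its call begins: read the wrist's pose just before it.
- ctrl.hand_in(): hands the job in; it is judged then, once.
The state is a dict: "time_s": time; "q": joint angles; "dq": joint speeds; "joint_efforts": joint torques, N m; "eef_pos": TCP position; "eef_rot": TCP orientation; "wrist_force": force on the tool from outside, world axes, zero at the start; "torque": the same for the moment, N m; "opening": opening from 0.0 (shut) to 1.0 (fully open); "grasp_force": force on a finger pad.
Only numpy, scipy, OpenCV 4.12 (cv2) and the standard library are available. Lean on these libraries where they do the work, as an engineer would, in place of code of your own. Each camera call takes 0.05 s, during which the arm holds its last target. There are 200 camera calls.

## Working session

There is one attempt and no reset: what is moved stays moved. The work goes in short steps, Python scripts to look and compute and a shell command to move; the robot and the scene stay as the last step left them, time stands still between calls to the robot, and variables do not carry over. Pictures are saved under pics/ and viewed, at most 14 in all, crops included, and the job is handed in when it is done.

```bash
ls; mkdir -p pics
cat > h.py <<'E'
import numpy as np, cv2, json
from bench import ctrl
def grab(n):
    o=ctrl.get_obs(); c=ctrl.camera(n)
    if 'pose' in c: P=c['pose']
    else:
        T=np.eye(4); w,x,y,z=o['eef_rot']
        from scipy.spatial.transform import Rotation as R
        T[:3,:3]=R.from_quat([x,y,z,w]).as_matrix(); T[:3,3]=o['eef_pos']; P=T@c['T_tool_cam']
    return c['color'],c['range_z'],np.array(c['K']),np.array(P)
def cloud(d,K,P):
    v,u=np.mgrid[:d.shape[0],:d.shape[1]]
    X=np.stack([(u-K[0,2])/K[0,0]*d,(v-K[1,2])/K[1,1]*d,d,np.ones_like(d)],-1)
    return (X@P.T)[...,:3]
def onplane(u,v,K,P,z):
    r=P[:3,:3]@np.array([(u-K[0,2])/K[0,0],(v-K[1,2])/K[1,1],1.]); t=(z-P[2,3])/r[2]
    return P[:3,3]+t*r
def save(n,im,s=1):
    cv2.imwrite('pics/'+n,cv2.resize(im[...,::-1],None,fx=s,fy=s,interpolation=cv2.INTER_CUBIC))
E
python3 - <<'E'
from h import *
for n in('top','scene'):
    c,d,K,P=grab(n); np.savez(n,c=c,d=d,K=K,P=P); save(n+'0.png',c,1.25); print(n,K[0,0],P.round(3).tolist())
print(ctrl.get_obs())
E
```

```text
pics
top 469.8703539529094 [[-0.009, -0.996, 0.084, 0.379], [-1.0, 0.009, 0.008, -0.024], [-0.009, -0.084, -0.996, 1.481], [0.0, 0.0, 0.0, 1.0]]
scene 496.87148085253693 [[-0.66, 0.397, -0.638, 1.581], [0.751, 0.344, -0.563, 0.935], [-0.004, -0.851, -0.525, 1.015], [0.0, 0.0, 0.0, 1.0]]
{'time_s': 0.1, 'q': array([ 9.76700667e-01,  1.81481505e-01,  1.60788081e+00,  2.40137864e-06,
        1.35380653e+00, -2.06287247e-01]), 'dq': array([ 0.00186646, -0.00155191, -0.00215183,  0.00010286, -0.00088589,
       -0.00061143]), 'joint_efforts': array([ 3.77252545e-04, -4.45873654e+01, -3.52238703e+01, -3.72391369e-04,
        4.01185127e-03, -1.92421362e-05]), 'eef_pos': array([0.21712996, 0.531883  , 0.21817911]), 'eef_rot': array([-3.08116436e-04,  1.92691588e-01,  9.81259054e-01, -7.25365983e-04]), 'wrist_force': array([ 0.37923669, -0.08353621,  0.02817071]), 'torque': array([0.01866112, 0.01714989, 0.01622609]), 'grasp_force': 0.0, 'opening': 1.0019120379763304}
```

View pics/top0.png

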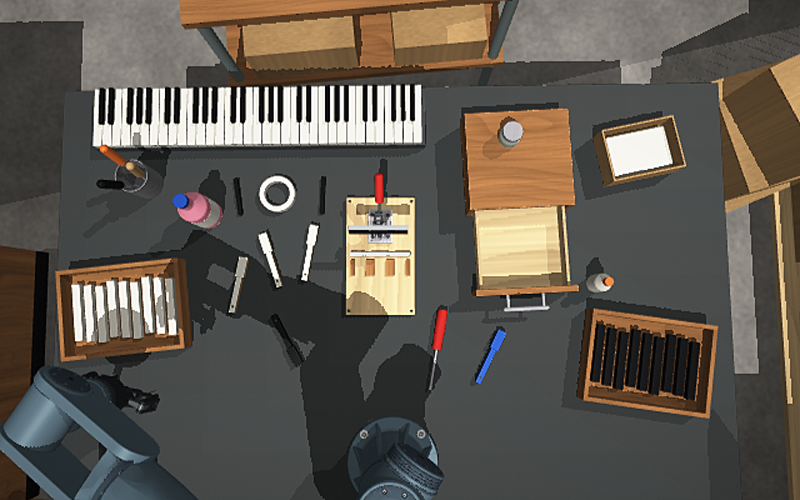

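View pics/scene0.png

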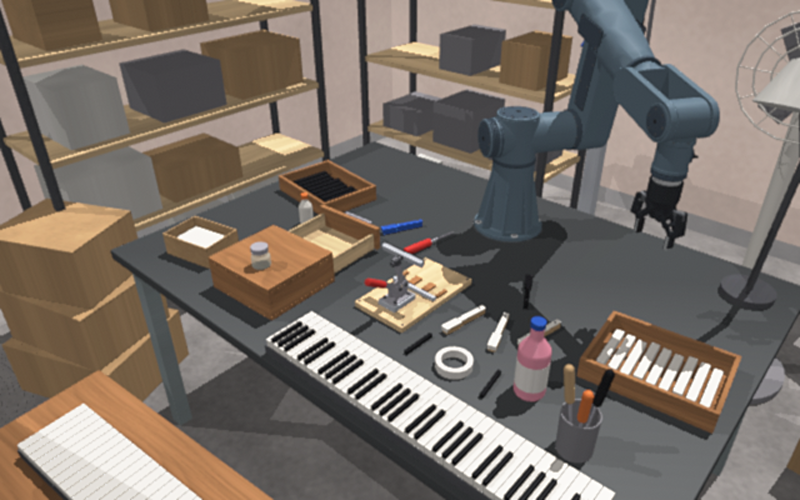

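The top view shows three white keys at about (238,285), (271,260) and (310,252), the jig at (380,255) with its clamp open, and the drawer open at (520,245). World +x is up in the image. Next I'll measure each of these.

```bash
cat >> h.py <<'E'
def keys(c,d,K,P,box,zr=(0.012,0.032),bright=None,n=4,minA=60):
    X=cloud(d,K,P); x0,x1,y0,y1=box
    m=(X[...,0]>x0)&(X[...,0]<x1)&(X[...,1]>y0)&(X[...,1]<y1)&(X[...,2]>zr[0])&(X[...,2]<zr[1])&(d>0)
    if bright: m&=(c.min(-1)>bright)&(c.max(-1).astype(int)-c.min(-1)<60)
    k,L,S,_=cv2.connectedComponentsWithStats(m.astype(np.uint8))
    out=[]
    for i in range(1,k):
        if S[i,4]<minA: continue
        p=X[L==i]; xy=p[:,:2]
        (cx,cy),(a,b),ang=cv2.minAreaRect((xy*1000).astype(np.float32))
        t=np.radians(ang)+(np.pi/2 if b>a else 0); e=np.array([np.cos(t),np.sin(t)]); q=np.array([-e[1],e[0]])
        r=(xy*1000-[cx,cy]); s=r@e; w=r@q
        wid=[np.percentile(w[sel],97)-np.percentile(w[sel],3) if sel.sum()>8 else 0 for sel in (s>25,s<-25)]
        if wid[0]<wid[1]: t+=np.pi; 
        t=(t+np.pi)%(2*np.pi)-np.pi
        out.append(dict(c=(round(cx/1000,4),round(cy/1000,4)),L=round(max(a,b),1),W=round(min(a,b),1),yaw=round(t,3),wid=np.round(wid,1).tolist(),z=round(float(np.median(p[:,2])),4),n=int(S[i,4])))
    return out
E
python3 - <<'E'
from h import *
Z=np.load('top.npz');c,d,K,P=[Z[k] for k in 'cdKP']
for k in keys(c,d,K,P,(0.3,0.8,0.0,0.5)): print(k)
X=cloud(d,K,P)
for nm,(u,v) in dict(jigbl=(346,316),jigbr=(415,316),jigtl=(346,197),grip=(379,186),cabl=(463,112),cabfront=(470,210),cabr=(577,205),drfront=(476,292),drfr=(578,288),handleL=(504,308),handleR=(547,306),floor=(518,245),bench=(300,350)).items():
    print(nm,X[int(v/1.25),int(u/1.25)].round(3))
im=np.hstack([cv2.resize(c[135:275,160:340],None,fx=3,fy=3,interpolation=2)]); save('crop1.png',im)
im=cv2.resize(c[80:255,260:475],None,fx=3.4,fy=3.4,interpolation=2); save('crop2.png',im)
E
```

```text
{'c': (0.7877, 0.092), 'L': 178.4, 'W': 6.5, 'yaw': np.float64(-1.562), 'wid': [4.1, 5.6], 'z': 0.0248, 'n': 133}
{'c': (0.7874, 0.3427), 'L': 313.5, 'W': 6.0, 'yaw': np.float64(1.571), 'wid': [5.0, 4.9], 'z': 0.0252, 'n': 244}
{'c': (0.6678, 0.2865), 'L': 90.4, 'W': 86.8, 'yaw': np.float64(0.777), 'wid': [60.5, 60.0], 'z': 0.0237, 'n': 347}
{'c': (0.5103, 0.0573), 'L': 293.1, 'W': 111.9, 'yaw': np.float64(3.131), 'wid': [103.5, 75.4], 'z': 0.0186, 'n': 2546}
{'c': (0.6425, 0.0119), 'L': 27.1, 'W': 22.3, 'yaw': np.float64(3.134), 'wid': [0, 0], 'z': 0.0182, 'n': 62}
{'c': (0.5191, 0.2071), 'L': 140.0, 'W': 22.7, 'yaw': np.float64(-0.212), 'wid': [13.3, 21.6], 'z': 0.0209, 'n': 252}
{'c': (0.5006, 0.3019), 'L': 139.8, 'W': 21.7, 'yaw': np.float64(0.316), 'wid': [21.3, 12.7], 'z': 0.0204, 'n': 251}
{'c': (0.4394, 0.3835), 'L': 139.7, 'W': 23.2, 'yaw': np.float64(-0.198), 'wid': [13.7, 21.5], 'z': 0.0203, 'n': 266}
{'c': (0.3305, 0.2766), 'L': 73.6, 'W': 14.3, 'yaw': np.float64(0.499), 'wid': [13.4, 12.9], 'z': 0.0211, 'n': 113}
jigbl [ 0.361  0.116 -0.   ]
jigbr [ 0.36  -0.059  0.004]
jigtl [0.662 0.116 0.004]
grip [0.663 0.025 0.136]
cabl [ 0.88  -0.187  0.005]
cabfront [ 0.61  -0.192  0.088]
cabr [ 0.635 -0.474 -0.005]
drfront [ 0.415 -0.2    0.086]
drfr [ 0.422 -0.442  0.088]
handleL [ 0.377 -0.27   0.068]
handleR [ 0.382 -0.373  0.065]
floor [ 0.533 -0.318  0.011]
bench [0.275 0.229 0.003]
```

View pics/crop1.png

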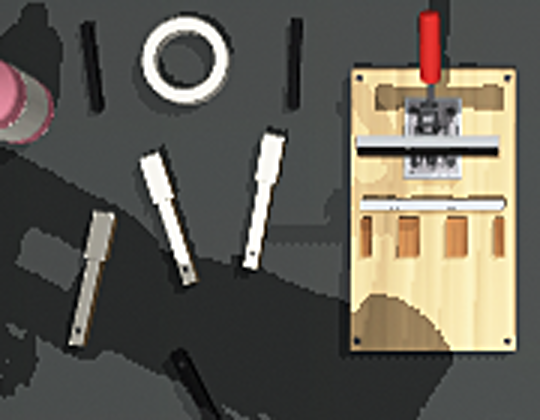

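View pics/crop2.png

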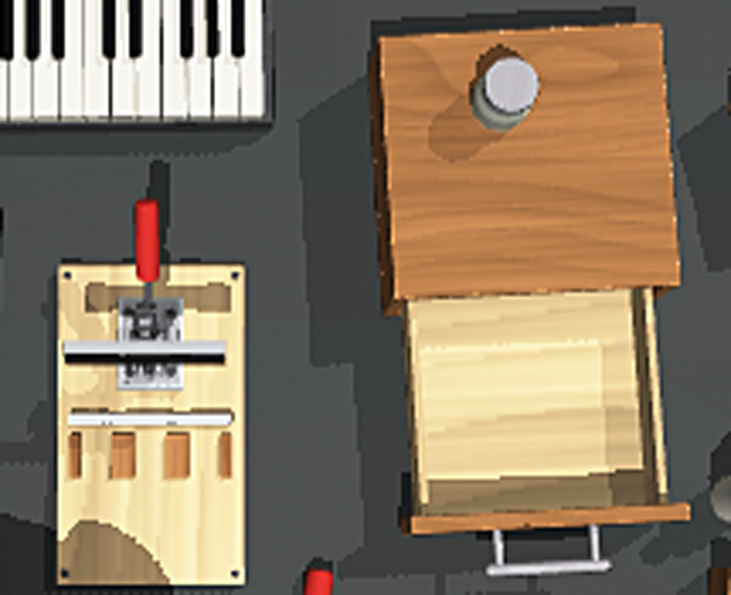

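The crops show three white keys with heads toward +x; the third lies in the arm's shadow. The jig is almost aligned with world x, and the drawer is fully out. Now a precise jig and drawer fit, plus a helper that converts targets into row units.

```bash
cat >> h.py <<'E'
def plan(*tg):
    """targets (x,y,z,yaw): yaw = world angle of the tool's -x axis (key head direction); prints shares from present pose"""
    from scipy.spatial.transform import Rotation as R
    o=ctrl.get_obs(); w,x,y,z=o['eef_rot']; M=R.from_quat([x,y,z,w]).as_matrix()
    yaw=np.arctan2(-M[1,0],-M[0,0]); print('at',o['eef_pos'].round(4),'yaw',round(yaw,4),'tilt',np.degrees(np.arccos(-M[2,2])).round(2),'t',round(o['time_s'],2),'q6',round(o['q'][5],2),'open',round(o['opening']*85.4,1))
    for t in tg:
        s=M.T@(np.array(t[:3])-o['eef_pos'])/0.2; dy=(t[3]-yaw+np.pi/2)%np.pi-np.pi/2
        print([*s.round(3).tolist(), round(-dy/1.5,3)])
E
python3 - <<'E'
from h import *
Z=np.load('top.npz');c,d,K,P=[Z[k] for k in 'cdKP']
X=cloud(d,K,P);x,y,z=X[...,0],X[...,1],X[...,2]
m=(x>.34)&(x<.68)&(y>-.08)&(y<.14)&(z>.012)&(z<.022)&(d>0)
pts=X[m]
# edges: left/right as function of x
L=[];R=[]
for a in np.arange(.37,.64,.01):
    s=pts[(abs(pts[:,0]-a)<.005)]
    L.append((a,s[:,1].max()));R.append((a,s[:,1].min()))
for E in(L,R):
    print(np.polyfit(*np.array(E).T,1).round(4))
B=[];T=[]
for b in np.arange(-.05,.11,.01):
    s=pts[abs(pts[:,1]-b)<.005]; B.append((b,s[:,0].min()));T.append((b,s[:,0].max()))
for E in(B,T): print(np.polyfit(*np.array(E).T,1).round(4),np.median([e[1] for e in E]).round(4))
def show(nm,m):
    p=X[m&(d>0)]; r=cv2.minAreaRect((p[:,:2]*1000).astype(np.float32)); print(nm,np.round(r[0],1),np.round(r[1],1),round(r[2],2),p[:,2].mean().round(4),len(p))
red=(c[...,0].astype(int)>120)&(c[...,1]<70)&(c[...,2]<70)
show('grip',red&(y>-.05)&(y<.1)&(x>.55)&(z>.09))
show('ribs',(x>.45)&(x<.507)&(y>-.055)&(y<.11)&(z>.023)&(z<.03))
show('stop',(x>.5)&(x<.53)&(y>-.06)&(y<.12)&(z>.026)&(z<.036))
show('bar',(x>.5)&(x<.62)&(y>-.06)&(y<.12)&(z>.15)&(z<.18))
show('cabtop',(x>.58)&(x<.9)&(y>-.5)&(y<-.15)&(z>.09)&(z<.11))
show('panel',(x>.38)&(x<.45)&(y>-.5)&(y<-.15)&(z>.078)&(z<.095))
show('handle',(x>.35)&(x<.395)&(y>-.5)&(y<-.2)&(z>.055)&(z<.075))
# key1 approach
plan((.52,.207,.14,-.212))
E
```

```text
[-0.0048  0.1141]
[-0.0112 -0.0518]
[0.0083 0.3634] 0.3636
[-0.005   0.6486] 0.6558
grip [657.8  25.2] [17.9 62.4] 88.18 0.1251 155
ribs [479.8  27. ] [161.7  53.1] 89.48 0.0258 226
stop [510.7  23.4] [155.2  15.5] 89.44 0.0304 134
bar [572.4  25.8] [133.7  52.3] 89.21 0.1606 410
cabtop [ 731.4 -309.9] [237.5 253.2] 2.42 0.1 6204
panel [ 420.8 -350.4] [ 27.1 301.1] 5.59 0.0867 445
handle [ 376.5 -384.2] [227.7  32.1] 86.3 0.065 175
at [0.2171 0.5319 0.2182] yaw -0.3878 tilt 0.09 t 0.1 q6 -0.21 open 85.6
[-2.016, -0.931, 0.392, np.float64(-0.117)]
```

```bash
python3 -m handwheel '[[[-0.15,-0.07,0,0],[-0.35,-0.16,0,-0.05],[-0.55,-0.25,0.05,-0.1],[-0.75,-0.35,0.1,-0.12],[-1,-0.46,0.15,-0.117],[-1,-0.46,0.15,-0.117]]]' 60
python3 -m handwheel '[[[-0.2,-0.1,0,0],[-0.4,-0.2,0.05,0],[-0.6,-0.3,0.1,0],[-0.8,-0.38,0.15,0],[-0.97,-0.45,0.2,0],[-0.97,-0.45,0.2,0],[-0.97,-0.45,0.2,0]]]'
python3 - <<'E'
from h import *
c,d,K,P=grab('wrist'); np.savez('w1',c=c,d=d,K=K,P=P); save('w1.png',c,1.25)
for k in keys(c,d,K,P,(.3,.7,.12,.35),minA=300): print(k)
plan((.524,.206,.06,-.212))
E
```

```text
time_s: 0.85
eef_pos: [0.3694, 0.3687, 0.1878]
eef_rot: [-0.001, 0.108, 0.994, -0.001]
wrist_force: [0.4, 0.0, -0.2]
opening: 0.705
grasp_force: 0.0
time_s: 1.72
eef_pos: [0.5375, 0.2436, 0.1488]
eef_rot: [-0.001, 0.106, 0.994, 0.0]
wrist_force: [-0.1, -0.6, -0.4]
opening: 0.705
grasp_force: 0.0
{'c': (0.4979, 0.3008), 'L': 140.1, 'W': 22.1, 'yaw': np.float64(0.321), 'wid': [20.7, 13.1], 'z': 0.0199, 'n': 3408}
{'c': (0.5157, 0.2046), 'L': 140.2, 'W': 22.3, 'yaw': np.float64(-0.176), 'wid': [13.2, 20.7], 'z': 0.0199, 'n': 3046}
{'c': (0.6586, 0.2676), 'L': 85.0, 'W': 51.1, 'yaw': np.float64(-0.251), 'wid': [30.5, 37.5], 'z': 0.0225, 'n': 1634}
at [0.5375 0.2438 0.1491] yaw -0.2112 tilt 0.04 t 1.77 q6 -1.14 open 60.0
[0.026, -0.199, 0.445, np.float64(0.001)]
```

View pics/w1.png

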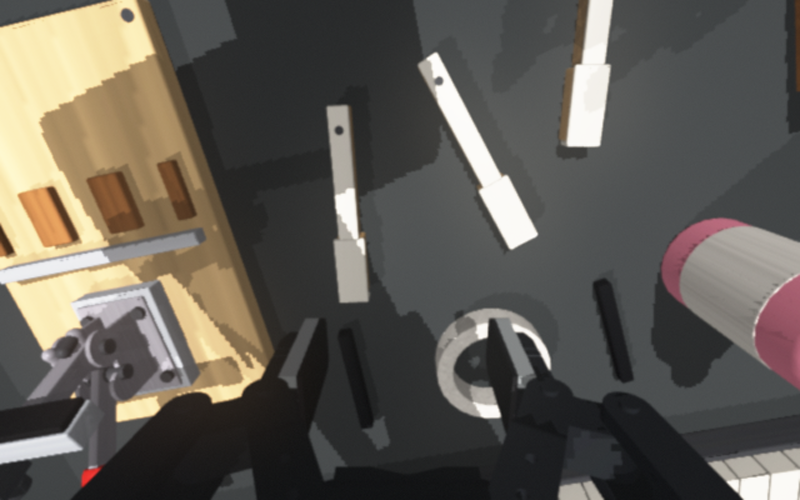

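The wrist view shows all three keys white side up: (348,200), (478,150) and (590,70). The rectangle fit is ambiguous for this stepped shape, so I'll switch to a principal-axis fit.

```bash
cat >> h.py <<'E'
def kfit(c,d,K,P,box,zr=(0.016,0.027),minA=60,br=0):
    X=cloud(d,K,P); x0,x1,y0,y1=box; out=[]
    m=(X[...,0]>x0)&(X[...,0]<x1)&(X[...,1]>y0)&(X[...,1]<y1)&(X[...,2]>zr[0])&(X[...,2]<zr[1])&(d>0)&(c.min(-1)>=br)
    k,L,S,_=cv2.connectedComponentsWithStats(m.astype(np.uint8))
    for i in range(1,k):
        if S[i,4]<minA: continue
        p=X[L==i][:,:2]*1000; mu=p.mean(0); _,_,V=np.linalg.svd(p-mu,full_matrices=False); e=V[0]
        s=(p-mu)@e; w=(p-mu)@np.array([-e[1],e[0]])
        if abs(s.max())>abs(s.min()): e=-e; s=-s; w=-w   # head end is nearer the centroid
        ln=s.max()-s.min()
        if not 120<ln<160: continue
        cc=mu+e*(s.max()+s.min())/2
        out.append((cc/1000, np.arctan2(e[1],e[0])))
        print('key c',(cc/1000).round(4),'yaw',np.arctan2(e[1],e[0]).round(3),'len',ln.round(1),'grasp',((cc+5*e)/1000).round(4),'n',S[i,4])
    return out
E
python3 - <<'E'
from h import *
for f,a in(('top',60),('w1',300)):
    Z=np.load(f+'.npz');kfit(*[Z[k] for k in 'cdKP'],(.3,.7,.12,.45),minA=a)
Z=np.load('w1.npz');c,d,K,P=[Z[k] for k in 'cdKP'];X=cloud(d,K,P);x,y,z=X[...,0],X[...,1],X[...,2]
def fit(nm,m):
    p=X[m&(d>0)]; print(nm,p.min(0).round(4),p.max(0).round(4),len(p))
fit('stop',(x>.49)&(x<.54)&(y>-.06)&(y<.12)&(z>.027)&(z<.034))
for i,(a,b) in enumerate([(90,110),(40,68),(-10,18),(-60,-30)]): fit('rib%d'%i,(x>.45)&(x<.507)&(y>a/1e3)&(y<b/1e3)&(z>.0235)&(z<.03))
for a in (.4,.45,.5,.55,.6,.64):
    s=X[(abs(x-a)<.005)&(z>.014)&(z<.022)&(y<.14)&(y>-.1)&(d>0)]
    if len(s): print(a,s[:,1].max().round(4))
E
```

```text
key c [0.5186 0.2051] yaw -0.181 len 140.1 grasp [0.5235 0.2042] n 226
key c [0.5008 0.3012] yaw 0.324 len 139.8 grasp [0.5055 0.3028] n 221
key c [0.4393 0.3835] yaw -0.204 len 139.6 grasp [0.4442 0.3825] n 236
key c [0.498  0.3007] yaw 0.322 len 140.1 grasp [0.5027 0.3022] n 3405
key c [0.5157 0.2049] yaw -0.176 len 140.2 grasp [0.5207 0.204 ] n 3014
stop [ 0.4937 -0.0479  0.027 ] [0.54   0.1022 0.034 ] 2217
rib0 [0.4569 0.0901 0.0235] [0.5069 0.1027 0.0299] 655
rib1 [0.4562 0.0406 0.0235] [0.507  0.0679 0.03  ] 1291
rib2 [ 0.4558 -0.0099  0.0235] [0.507  0.0177 0.0299] 1278
rib3 [ 0.4831 -0.0457  0.0235] [ 0.5069 -0.0301  0.03  ] 120
0.4 0.1147
0.45 0.1141
0.5 0.1131
0.55 0.1124
0.6 0.1119
0.64 0.1003
```

Run:
```python
from h import *
plan((.5207,.204,.013,-.178))
Z=np.load('w1.npz');c,d,K,P=[Z[k] for k in 'cdKP'];X=cloud(d,K,P);x,y,z=X[...,0],X[...,1],X[...,2]
for a in(.463,.473,.483,.49):
    s=np.sort(X[(abs(x-a)<.003)&(z>.0235)&(z<.03)&(y<.12)&(y>-.08)&(d>0)][:,1]); g=np.where(np.diff(s)>.01)[0]
    print(a,[(s[i].round(4),s[i+1].round(4)) for i in g], s[-1].round(4))
```

```text
at [0.5375 0.2438 0.1491] yaw -0.2112 tilt 0.04 t 1.77 q6 -1.14 open 60.0
[0.04, -0.212, 0.68, np.float64(-0.022)]
0.463 [(np.float64(0.0138), np.float64(0.0409)), (np.float64(0.0645), np.float64(0.0913))] 0.1023
0.473 [(np.float64(0.0142), np.float64(0.041)), (np.float64(0.0641), np.float64(0.0908))] 0.1018
0.483 [(np.float64(-0.0351), np.float64(-0.0091)), (np.float64(0.0145), np.float64(0.0416)), (np.float64(0.0639), np.float64(0.0914))] 0.1026
0.49 [(np.float64(-0.0365), np.float64(-0.0085)), (np.float64(0.0139), np.float64(0.0411)), (np.float64(0.0631), np.float64(0.0911))] 0.1023
```

```bash
python3 -m handwheel '[[[0.01,-0.1,0.1,-0.01],[0.04,-0.212,0.3,-0.022],[0.04,-0.212,0.5,-0.022],[0.04,-0.212,0.64,-0.022],[0.04,-0.212,0.68,-0.022],[0.04,-0.212,0.68,-0.022]]]' 50
python3 -m handwheel '[[[0,0,0,0],[0,0,0,0],[0,0,0,0],[0,0,0,0],[0,0,0,0],[0,0,0,0]]]' 0
python3 -m handwheel '[[[0,0,-0.1,0],[0,0,-0.25,0],[0,0,-0.38,0],[0,0,-0.38,0]]]'
python3 - <<'E'
from h import *
c,d,K,P=grab('wrist'); save('w2.png',c,1)
plan((.4385,-.022,.09,-.01),(.4385,-.022,.036,-.01))
E
```

```text
time_s: 2.52
eef_pos: [0.5215, 0.2037, 0.0135]
eef_rot: [0.0, 0.089, 0.996, 0.0]
wrist_force: [0.5, 0.7, 0.9]
opening: 0.59
grasp_force: 0.0
time_s: 3.28
eef_pos: [0.5217, 0.2029, 0.0129]
eef_rot: [-0.0, 0.09, 0.996, -0.0]
wrist_force: [0.4, 0.4, 0.1]
opening: -0.002
grasp_force: 0.0
time_s: 3.78
eef_pos: [0.5236, 0.2032, 0.0912]
eef_rot: [0.002, 0.09, 0.996, 0.001]
wrist_force: [0.8, 0.5, 0.5]
opening: -0.003
grasp_force: 0.0
at [0.5224 0.203  0.0896] yaw -0.1793 tilt 0.11 t 3.83 q6 -1.23 open 0.1
[0.212, -1.182, -0.003, np.float64(-0.113)]
[0.212, -1.182, 0.267, np.float64(-0.113)]
```

View pics/w2.png

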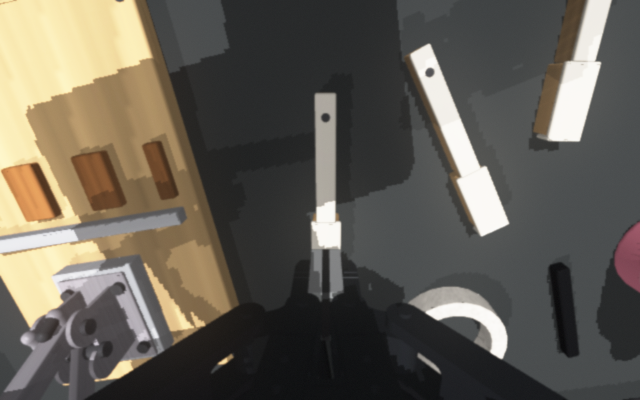

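The gripper closed on nothing and the key still lies flat, so I'll measure where it is relative to the tool.

```bash
python3 -m handwheel '[[[0,0,-0.2,0],[0,0,-0.3,0],[0,0,-0.3,0]]]' 85
python3 - <<'E'
from h import *
print(np.array(ctrl.camera('wrist')['T_tool_cam']).round(3).tolist())
for n,a in(('wrist',300),('top',60)):
    c,d,K,P=grab(n); np.savez(n+'2',c=c,d=d,K=K,P=P); kfit(c,d,K,P,(.3,.7,.12,.45),minA=a)
plan()
E
```

```text
time_s: 4.2
eef_pos: [0.5223, 0.203, 0.1492]
eef_rot: [0.001, 0.09, 0.996, 0.0]
wrist_force: [-0.3, 0.3, -0.2]
opening: 0.638
grasp_force: 0.0
[[-0.0, -0.944, -0.329, 0.086], [1.0, -0.0, -0.001, -0.0], [0.0, -0.329, 0.944, -0.154], [0.0, 0.0, 0.0, 1.0]]
key c [0.4982 0.3005] yaw 0.322 len 140.5 grasp [0.5029 0.3021] n 3342
key c [0.516  0.2045] yaw -0.177 len 139.8 grasp [0.5209 0.2036] n 2900
at [0.5204 0.2027 0.1469] yaw -0.1793 tilt 0.19 t 4.35 q6 -1.23 open 76.1
```

Run:
```python
from h import *
for f in('w1','wrist2'):
    Z=np.load(f+'.npz');c,d,K,P=[Z[k] for k in 'cdKP']
    T=np.array(ctrl.camera('wrist')['T_tool_cam'])
    X=cloud(d,K,T); m=(abs(X[...,0])<.03)&(abs(X[...,1])<.06)&(d>0)&(d<.3)&(X[...,2]>-.1)&(X[...,2]<.06)
    p=X[m]; print(f,K[0,0],p[:,2].max().round(4)); 
    q=p[p[:,2]>p[:,2].max()-.01]; print(q.min(0).round(4),q.max(0).round(4),np.percentile(p,[1,50,99],axis=0).round(3).tolist())
    W=cloud(d,K,P); mm=(W[...,0]>.4)&(W[...,0]<.5)&(W[...,1]>.15)&(W[...,1]<.27)&(d>0); print('bench z',np.percentile(W[mm][:,2],[10,50]).round(4))
```

```text
w1 335.0477357838007 -0.0154
[-0.0102 -0.0423 -0.0254] [ 0.0128  0.0421 -0.0154] [[-0.008, -0.059, -0.097], [0.012, 0.001, -0.074], [0.019, 0.059, -0.022]]
bench z [-0.0019 -0.001 ]
wrist2 335.0477357838007 -0.0163
[-0.0102 -0.0439 -0.0263] [ 0.0129  0.043  -0.0163] [[-0.008, -0.059, -0.097], [0.012, 0.001, -0.074], [0.019, 0.059, -0.023]]
bench z [-0.0019 -0.0007]
```

Run:
```python
from h import *
c,d,K,P=grab('wrist'); plan(); im=cv2.resize(c[60:360,160:480],None,fx=2,fy=2); save('w3.png',im)
```

```text
at [0.5208 0.2027 0.1474] yaw -0.1793 tilt 0.15 t 4.5 q6 -1.23 open 85.1
```

View pics/w3.png

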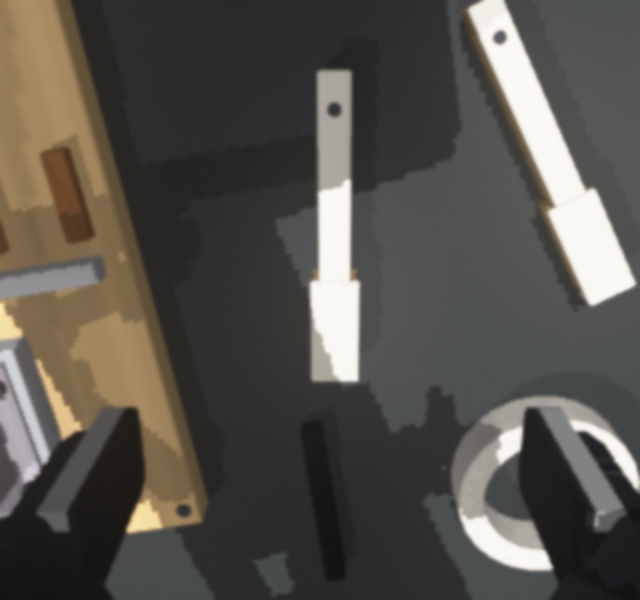

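The fingertips appear farther back than stated: about 15 mm behind the TCP at 60 mm opening. I'll calibrate that at smaller openings.

```bash
cat > tip.py <<'E'
from h import *
ca=ctrl.camera('wrist'); d=ca['range_z']
X=cloud(d,np.array(ca['K']),np.array(ca['T_tool_cam'])); m=(abs(X[...,0])<.02)&(abs(X[...,1])<.06)&(d>.0)&(X[...,2]>-.1)&(X[...,2]<.05)
p=X[m]; q=p[p[:,2]>p[:,2].max()-.008]; print('open',round(ctrl.get_obs()['opening']*85.4,1),'tip',p[:,2].max().round(4),q.min(0).round(4),q.max(0).round(4))
E
python3 -m handwheel '[[[0,0,0,0],[0,0,0,0],[0,0,0,0],[0,0,0,0]]]' 35 | tail -1; python3 tip.py
python3 -m handwheel '[[[0,0,0,0],[0,0,0,0],[0,0,0,0],[0,0,0,0]]]' 14 | tail -1; python3 tip.py
python3 -m handwheel '[[[0,0,0,0],[0,0,0,0],[0,0,0,0]]]' 0 | tail -1; python3 tip.py
```

```text
grasp_force: 0.0
open 34.8 tip -0.0112 [-0.0098 -0.0293 -0.0192] [ 0.0129  0.0283 -0.0112]
grasp_force: 0.0
open 13.9 tip -0.0102 [-0.0102 -0.0194 -0.0182] [ 0.0127  0.0188 -0.0102]
grasp_force: 0.0
open -0.2 tip -0.0143 [ 0.0072 -0.0135 -0.0223] [ 0.0129  0.0126 -0.0143]
```

The tips are really about 10 mm behind the reported TCP, which is why the grasp closed above the key. I'll grasp about 18 mm lower.

```bash
python3 -m handwheel '[[[0,0,0,0],[0,0,0.2,0],[0,0,0.4,0],[0,0,0.6,0],[0,0,0.73,0],[0,0,0.765,0],[0,0,0.765,0]]]' 40
python3 -m handwheel '[[[0,0,0,0],[0,0,0,0],[0,0,0,0],[0,0,0,0]]]' 0
python3 -m handwheel '[[[0,0,-0.1,0],[0,0,-0.25,0],[0,0,-0.4,0],[0,0,-0.4,0],[0,0,-0.4,0]]]'
python3 - <<'E'
from h import *
plan((.4385,-.022,.075,-.01),(.4385,-.022,.017,-.01))
E
```

```text
time_s: 6.9
eef_pos: [0.5219, 0.2029, -0.0038]
eef_rot: [-0.0, 0.09, 0.996, -0.0]
wrist_force: [-0.2, 0.4, 1.0]
opening: 0.466
grasp_force: 0.0
time_s: 7.4
eef_pos: [0.5231, 0.2031, -0.0023]
eef_rot: [0.001, 0.09, 0.996, 0.0]
wrist_force: [-0.3, 0.3, 7.2]
opening: 0.143
grasp_force: 60.4
time_s: 8.02
eef_pos: [0.5214, 0.2029, 0.076]
eef_rot: [-0.0, 0.09, 0.996, -0.0]
wrist_force: [-0.1, 0.7, -0.9]
opening: 0.139
grasp_force: 59.6
at [0.5214 0.2029 0.076 ] yaw -0.1793 tilt 0.01 t 8.03 q6 -1.23 open 11.9
[0.207, -1.18, 0.005, np.float64(-0.113)]
[0.207, -1.18, 0.295, np.float64(-0.113)]
```

```bash
python3 -m handwheel '[[[0.04,-0.15,0,-0.02],[0.08,-0.4,0,-0.05],[0.12,-0.65,0,-0.08],[0.16,-0.85,0,-0.11],[0.21,-1,0,-0.113],[0.21,-1,0,-0.113]]]'
python3 - <<'E'
from h import *
plan((.436,-.022,.040,-.01),(.436,-.022,.018,-.01))
E
```

```text
time_s: 8.78
eef_pos: [0.4429, 0.0125, 0.0748]
eef_rot: [-0.001, 0.006, 1.0, 0.0]
wrist_force: [0.2, -0.2, -0.5]
opening: 0.143
grasp_force: 59.6
at [0.4429 0.0125 0.0748] yaw -0.0129 tilt 0.17 t 8.78 q6 -1.8 open 12.2
[0.032, -0.173, 0.174, np.float64(-0.002)]
[0.031, -0.173, 0.284, np.float64(-0.002)]
```

```bash
python3 -m handwheel '[[[0.035,-0.09,0,0],[0.035,-0.173,0,0],[0.035,-0.173,0.1,0],[0.035,-0.173,0.2,0],[0.035,-0.173,0.26,0],[0.035,-0.173,0.28,0],[0.035,-0.173,0.28,0]]]'
python3 - <<'E'
from h import *
c,d,K,P=grab('wrist'); save('w4.png',c,1)
plan((.436,-.022,.014,-.01))
E
```

```text
time_s: 9.65
eef_pos: [0.4375, -0.0207, 0.0199]
eef_rot: [-0.0, 0.005, 1.0, 0.0]
wrist_force: [0.1, 1.0, 0.2]
opening: 0.137
grasp_force: 59.6
at [ 0.4378 -0.0209  0.0203] yaw -0.0095 tilt 0.03 t 9.7 q6 -1.88 open 12.1
[0.009, -0.006, 0.031, np.float64(0.0)]
```

View pics/w4.png

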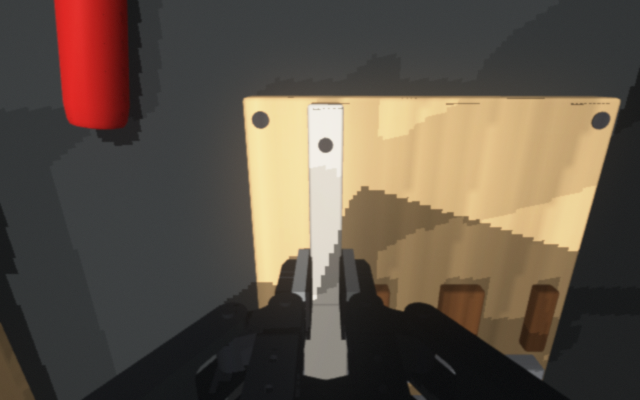

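The key is lined up with channel_2, tail end at (325,105). I'll lower it the rest of the way, then nudge it toward the stop.

```bash
python3 -m handwheel '[[[0,-0.004,0.015,0],[0,-0.004,0.027,0],[0,-0.004,0.027,0]]]'
python3 -m handwheel '[[[-0.005,0,0,0],[-0.01,0,0,0],[-0.01,0,0,0]]]'
python3 -m handwheel '[[[-0.005,0,0,0],[-0.005,0,0,0]]]'
python3 -m handwheel '[[[-0.005,0,0,0],[-0.005,0,0,0]]]'
```

```text
time_s: 10.07
eef_pos: [0.4378, -0.0219, 0.0156]
eef_rot: [0.0, 0.005, 1.0, -0.0]
wrist_force: [-3.7, 1.9, 11.5]
opening: 0.146
grasp_force: 61.0
time_s: 10.45
eef_pos: [0.4378, -0.0219, 0.0156]
eef_rot: [-0.002, 0.005, 1.0, -0.0]
wrist_force: [-12.1, -0.2, 21.7]
opening: 0.143
grasp_force: 62.4
time_s: 10.7
eef_pos: [0.4378, -0.0219, 0.0156]
eef_rot: [-0.003, 0.004, 1.0, -0.0]
wrist_force: [-17.7, -1.3, 27.5]
opening: 0.143
grasp_force: 63.1
time_s: 10.95
eef_pos: [0.4378, -0.0219, 0.0156]
eef_rot: [-0.004, 0.004, 1.0, -0.0]
wrist_force: [-20.8, -2.6, 31.2]
opening: 0.142
grasp_force: 63.7
```

```bash
python3 -m handwheel '[[[0.02,0,0,0],[0.02,0,0,0]]]'
python3 -m handwheel '[[[0,0,0,0],[0,0,0,0],[0,0,0,0]]]' 34
python3 -m handwheel '[[[0,0,-0.1,0],[0,0,-0.3,0],[0,0,-0.5,0],[0,0,-0.7,0],[0,0,-0.7,0],[0,0,-0.7,0]]]' 60
python3 - <<'E'
from h import *
c,d,K,P=grab('wrist'); np.savez('w5',c=c,d=d,K=K,P=P); save('w5.png',c[100:400,100:500],1.5)
kfit(c,d,K,P,(.3,.6,-.06,.12),zr=(.03,.046),minA=300)
kfit(c,d,K,P,(.3,.7,.12,.45),minA=300)
X=cloud(d,K,P)
for v in range(230,400,12): print(v,[X[v,u].round(3).tolist() for u in (322,)],c[v,322])
plan()
E
```

```text
time_s: 11.2
eef_pos: [0.4377, -0.022, 0.0156]
eef_rot: [0.0, 0.005, 1.0, -0.0]
wrist_force: [-4.6, 1.0, 10.0]
opening: 0.146
grasp_force: 61.0
time_s: 11.58
eef_pos: [0.4373, -0.0217, 0.0145]
eef_rot: [-0.0, 0.005, 1.0, 0.0]
wrist_force: [-0.0, 0.8, -0.4]
opening: 0.401
grasp_force: 0.0
time_s: 12.32
eef_pos: [0.4369, -0.0216, 0.1539]
eef_rot: [-0.0, 0.005, 1.0, 0.0]
wrist_force: [-0.9, 0.3, -0.9]
opening: 0.703
grasp_force: 0.0
key c [ 0.4328 -0.022 ] yaw 3.134 len 145.0 grasp [ 0.4278 -0.022 ] n 3197
230 [[0.476, -0.025, 0.038]] [186 178 166]
242 [[0.487, -0.025, 0.039]] [184 175 164]
254 [[0.5, -0.025, 0.037]] [179 172 164]
266 [[0.525, -0.026, 0.017]] [184 154 111]
278 [[0.539, -0.026, 0.016]] [184 154 110]
290 [[0.553, -0.026, 0.017]] [185 155 110]
302 [[0.567, -0.026, 0.017]] [184 154 109]
314 [[0.581, -0.027, 0.018]] [184 153 109]
326 [[0.598, -0.027, 0.017]] [182 152 108]
338 [[0.614, -0.027, 0.017]] [183 153 108]
350 [[0.63, -0.027, 0.017]] [181 153 108]
362 [[0.647, -0.028, 0.016]] [180 149 106]
374 [[0.682, -0.028, -0.0]] [48 47 46]
386 [[0.425, -0.022, 0.243]] [26 24 24]
398 [[0.424, -0.022, 0.247]] [24 23 22]
at [ 0.4365 -0.0214  0.1534] yaw -0.0098 tilt 0.12 t 12.38 q6 -1.88 open 59.7
```

View pics/w5.png

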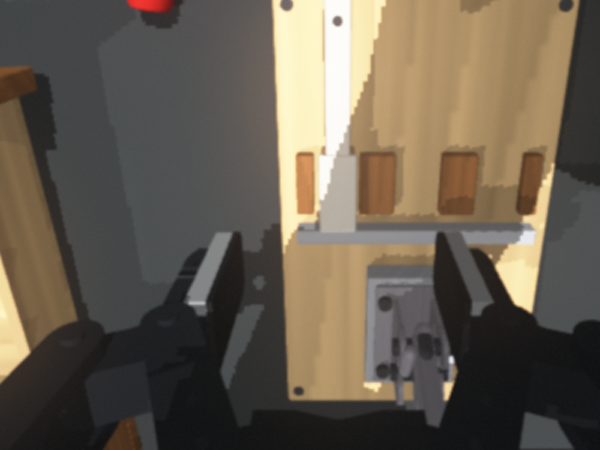

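The first key lies in channel_2 with its head against the stop, at about (337,232) in the crop. On to key 2.

```bash
python3 -m handwheel '[[[0,0.2,0,0],[0,0.4,0,0],[-0.05,0.6,0,0],[-0.1,0.8,0,0],[-0.15,1,0,0],[-0.15,1,0,0]]]'
python3 -m handwheel '[[[-0.05,0.2,0,-0.05],[-0.1,0.4,0,-0.1],[-0.18,0.58,0,-0.16],[-0.18,0.58,0,-0.22],[-0.18,0.58,0,-0.22]]]'
python3 - <<'E'
from h import *
c,d,K,P=grab('wrist'); k=kfit(c,d,K,P,(.35,.7,.14,.45),minA=300)
for cc,t in k:
    g=cc+.0055*np.array([np.cos(t),np.sin(t)]); plan((*g,.15,t),(*g,-.004,t))
E
```

```text
time_s: 13.12
eef_pos: [0.4684, 0.1799, 0.1527]
eef_rot: [-0.002, 0.003, 1.0, -0.0]
wrist_force: [-0.6, -0.1, -0.1]
opening: 0.703
grasp_force: 0.0
time_s: 13.75
eef_pos: [0.5056, 0.2927, 0.1529]
eef_rot: [-0.002, -0.159, 0.987, -0.0]
wrist_force: [-0.6, -0.2, -0.4]
opening: 0.7
grasp_force: 0.0
key c [0.4369 0.3825] yaw -0.202 len 140.4 grasp [0.4418 0.3815] n 3272
key c [0.4979 0.3008] yaw 0.323 len 140.1 grasp [0.5027 0.3024] n 2834
at [0.5057 0.2926 0.1532] yaw 0.3179 tilt 0.16 t 13.8 q6 -1.57 open 60.4
[0.163, 0.521, 0.016, np.float64(0.346)]
[0.16, 0.521, 0.786, np.float64(0.346)]
at [0.5057 0.2926 0.1532] yaw 0.3179 tilt 0.16 t 13.8 q6 -1.57 open 60.4
[-0.003, 0.051, 0.016, np.float64(-0.003)]
[-0.006, 0.051, 0.786, np.float64(-0.003)]
```

```bash
python3 -m handwheel '[[[-0.004,0.05,0.1,-0.003],[-0.004,0.05,0.3,-0.003],[-0.004,0.051,0.5,-0.003],[-0.004,0.051,0.68,-0.003],[-0.004,0.051,0.775,-0.003],[-0.004,0.051,0.775,-0.003],[-0.004,0.051,0.775,-0.003]]]' 40
python3 -m handwheel '[[[0,0,0,0],[0,0,0,0],[0,0,0,0],[0,0,0,0]]]' 0
python3 -m handwheel '[[[0,0,-0.1,0],[0,0,-0.25,0],[0,0,-0.4,0],[0,0,-0.4,0],[0,0,-0.4,0]]]'
python3 - <<'E'
from h import *
plan((.433,.0278,.075,-.01),(.433,.0278,.018,-.01))
E
```

```text
time_s: 14.68
eef_pos: [0.505, 0.3039, 0.0008]
eef_rot: [0.001, -0.162, 0.987, 0.0]
wrist_force: [-0.5, -0.1, 0.3]
opening: 0.468
grasp_force: 0.0
time_s: 15.18
eef_pos: [0.5052, 0.304, 0.0012]
eef_rot: [0.001, -0.162, 0.987, 0.0]
wrist_force: [-1.3, -0.4, 6.6]
opening: 0.145
grasp_force: 60.4
time_s: 15.8
eef_pos: [0.5037, 0.3034, 0.0795]
eef_rot: [-0.0, -0.162, 0.987, -0.0]
wrist_force: [0.2, 0.1, -1.3]
opening: 0.14
grasp_force: 59.5
at [0.5037 0.3034 0.0795] yaw 0.3247 tilt 0.01 t 15.8 q6 -1.55 open 12.0
[0.774, -1.194, 0.023, np.float64(0.223)]
[0.774, -1.194, 0.308, np.float64(0.223)]
```

```bash
python3 -m handwheel '[[[0.1,-0.15,0,0.03],[0.25,-0.35,0,0.08],[0.4,-0.6,0,0.13],[0.55,-0.8,0,0.18],[0.7,-1,0,0.223],[0.7,-1,0,0.223]]]'
python3 - <<'E'
from h import *
plan((.433,.0278,.060,-.01),(.433,.0278,.023,-.01))
E
```

```text
time_s: 16.55
eef_pos: [0.4331, 0.067, 0.0783]
eef_rot: [-0.002, 0.007, 1.0, -0.0]
wrist_force: [0.3, 0.1, -0.5]
opening: 0.136
grasp_force: 59.5
at [0.4331 0.067  0.0783] yaw -0.0148 tilt 0.18 t 16.55 q6 -1.67 open 11.6
[-0.003, -0.196, 0.092, np.float64(-0.003)]
[-0.003, -0.196, 0.277, np.float64(-0.003)]
```

```bash
python3 -m handwheel '[[[0,-0.1,0,-0.003],[0,-0.196,0,-0.003],[0,-0.196,0.1,-0.003],[0,-0.196,0.2,-0.003],[0,-0.196,0.26,-0.003],[0,-0.196,0.285,-0.003],[0,-0.196,0.285,-0.003]]]'
python3 -m handwheel '[[[0,0,0.01,0],[0,0,0.01,0]]]'
python3 -m handwheel '[[[-0.005,0,0,0],[-0.01,0,0,0],[-0.01,0,0,0]]]'
```

```text
time_s: 17.42
eef_pos: [0.4343, 0.0302, 0.022]
eef_rot: [-0.001, 0.002, 1.0, -0.0]
wrist_force: [-0.6, -3.9, -2.7]
opening: 0.137
grasp_force: 59.9
time_s: 17.68
eef_pos: [0.435, 0.0301, 0.0207]
eef_rot: [0.0, 0.003, 1.0, -0.0]
wrist_force: [-0.7, -3.2, -1.1]
opening: 0.142
grasp_force: 60.1
time_s: 18.05
eef_pos: [0.4366, 0.0301, 0.0205]
eef_rot: [-0.0, 0.003, 1.0, 0.0]
wrist_force: [-2.4, -4.3, -0.1]
opening: 0.14
grasp_force: 60.1
```

```bash
python3 -m handwheel '[[[0,-0.01,0,0.003],[0,-0.01,0.01,0.003],[0,-0.01,0.01,0.003]]]'
python3 -m handwheel '[[[-0.005,0,0,0],[-0.01,0,0,0],[-0.01,0,0,0]]]'
```

```text
time_s: 18.42
eef_pos: [0.4376, 0.0283, 0.0191]
eef_rot: [0.001, 0.005, 1.0, 0.0]
wrist_force: [-1.8, 0.7, 5.2]
opening: 0.141
grasp_force: 60.7
time_s: 18.8
eef_pos: [0.4375, 0.0284, 0.019]
eef_rot: [-0.002, 0.005, 1.0, 0.0]
wrist_force: [-8.0, 0.0, 14.8]
opening: 0.14
grasp_force: 61.9
```

```bash
python3 -m handwheel '[[[0.005,0,0,0],[0.005,0,0,0]]]' | sed -n 4p
python3 -m handwheel '[[[0,0,0,0],[0,0,0,0],[0,0,0,0]]]' 34
python3 -m handwheel '[[[0,0,-0.1,0],[0,0,-0.3,0],[0,0,-0.5,0],[0,0.1,-0.65,0],[0,0.3,-0.65,0],[0,0.5,-0.65,0],[0,0.7,-0.65,0],[0,0.9,-0.65,0],[0,1,-0.65,0]]]' 60
python3 -m handwheel '[[[0,0.2,0,0.02],[0,0.4,0,0.06],[0,0.6,0,0.11],[0,0.74,0,0.13],[0,0.74,0,0.13],[0,0.74,0,0.13]]]'
python3 - <<'E'
from h import *
c,d,K,P=grab('wrist'); k=kfit(c,d,K,P,(.33,.7,.14,.45),minA=300)
for cc,t in k:
    g=cc+.0055*np.array([np.cos(t),np.sin(t)]); plan((*g,.15,t),(*g,-.002,t))
E
```

```text
wrist_force: [-4.6, 0.2, 8.5]
time_s: 19.42
eef_pos: [0.4378, 0.0282, 0.0185]
eef_rot: [0.0, 0.005, 1.0, 0.0]
wrist_force: [-0.5, -0.1, -0.1]
opening: 0.399
grasp_force: 0.0
time_s: 20.55
eef_pos: [0.4394, 0.23, 0.1484]
eef_rot: [-0.0, 0.004, 1.0, 0.0]
wrist_force: [0.6, -0.6, -0.0]
opening: 0.704
grasp_force: 0.0
time_s: 21.3
eef_pos: [0.4409, 0.3755, 0.1481]
eef_rot: [-0.0, 0.102, 0.995, -0.0]
wrist_force: [0.6, -0.5, 0.6]
opening: 0.706
grasp_force: 0.0
key c [0.4368 0.3833] yaw -0.201 len 139.5 grasp [0.4417 0.3823] n 2932
at [0.441  0.3752 0.1482] yaw -0.2049 tilt 0.05 t 21.35 q6 -0.87 open 60.0
[0.002, 0.035, -0.009, np.float64(-0.003)]
[0.001, 0.036, 0.751, np.float64(-0.003)]
```

```bash
python3 -m handwheel '[[[0,0.036,0.1,-0.003],[0,0.036,0.3,-0.003],[0,0.036,0.5,-0.003],[0,0.036,0.68,-0.003],[0,0.036,0.755,-0.003],[0,0.036,0.755,-0.003],[0,0.036,0.755,-0.003]]]' 40
python3 -m handwheel '[[[0,0,0,0],[0,0,0,0],[0,0,0,0],[0,0,0,0]]]' 0
python3 -m handwheel '[[[0,0,-0.1,0],[0,0,-0.25,0],[0,0,-0.4,0],[0,0,-0.4,0],[0,0,-0.4,0]]]'
python3 -m handwheel '[[[0,-0.15,0,-0.02],[0,-0.35,0,-0.05],[0,-0.6,0,-0.08],[0,-0.8,0,-0.11],[0.05,-1,0,-0.13],[0.05,-1,0,-0.13],[0.05,-1,0,-0.13]]]'
python3 - <<'E'
from h import *
plan((.4335,.0778,.060,-.01),(.4335,.0778,.023,-.01))
E
```

```text
time_s: 22.22
eef_pos: [0.4437, 0.3837, -0.0011]
eef_rot: [0.001, 0.1, 0.995, 0.001]
wrist_force: [0.0, 0.2, 0.0]
opening: 0.469
grasp_force: 0.0
time_s: 22.72
eef_pos: [0.4437, 0.3838, -0.0008]
eef_rot: [0.001, 0.1, 0.995, 0.001]
wrist_force: [-0.5, -0.8, 6.0]
opening: 0.147
grasp_force: 60.5
time_s: 23.35
eef_pos: [0.4423, 0.383, 0.0775]
eef_rot: [-0.0, 0.1, 0.995, -0.0]
wrist_force: [0.4, 0.7, -1.2]
opening: 0.137
grasp_force: 59.7
time_s: 24.22
eef_pos: [0.393, 0.1893, 0.0772]
eef_rot: [-0.0, 0.003, 1.0, 0.0]
wrist_force: [-0.1, -0.4, -1.2]
opening: 0.138
grasp_force: 59.7
at [0.393  0.1893 0.0772] yaw -0.0062 tilt 0.03 t 24.23 q6 -1.39 open 11.8
[-0.206, -0.556, 0.086, np.float64(0.003)]
[-0.206, -0.556, 0.271, np.float64(0.003)]
```

```bash
python3 -m handwheel '[[[-0.06,-0.15,0,0],[-0.15,-0.4,0,0.003],[-0.206,-0.556,0,0.003],[-0.206,-0.56,0,0.003],[-0.206,-0.56,0.1,0.003],[-0.206,-0.56,0.2,0.003],[-0.206,-0.56,0.25,0.003],[-0.206,-0.56,0.25,0.003]]]'
python3 - <<'E'
from h import *
plan((.4335,.0778,.019,-.01))
E
```

```text
time_s: 25.22
eef_pos: [0.4329, 0.0778, 0.0269]
eef_rot: [-0.001, 0.004, 1.0, 0.0]
wrist_force: [-0.8, 0.2, -1.1]
opening: 0.143
grasp_force: 59.7
at [0.4329 0.0778 0.0269] yaw -0.0087 tilt 0.11 t 25.23 q6 -1.66 open 12.2
[-0.003, 0.0, 0.04, np.float64(0.001)]
```

```bash
python3 -m handwheel '[[[0,0,0.025,0],[0,0,0.045,0],[0,0,0.045,0]]]'
python3 -m handwheel '[[[-0.01,0,0,0],[-0.02,0,0,0],[-0.02,0,0,0]]]'
python3 -m handwheel '[[[-0.005,0,0,0],[-0.01,0,0,0],[-0.01,0,0,0]]]'
```

```text
time_s: 25.6
eef_pos: [0.4335, 0.0769, 0.0185]
eef_rot: [-0.0, 0.005, 1.0, 0.0]
wrist_force: [-0.6, 0.2, -1.5]
opening: 0.14
grasp_force: 59.7
time_s: 25.98
eef_pos: [0.438, 0.0768, 0.0188]
eef_rot: [0.0, 0.005, 1.0, -0.0]
wrist_force: [0.3, -0.1, -0.1]
opening: 0.138
grasp_force: 59.7
time_s: 26.35
eef_pos: [0.4397, 0.0768, 0.0186]
eef_rot: [0.0, 0.005, 1.0, -0.0]
wrist_force: [0.2, 0.4, -0.3]
opening: 0.139
grasp_force: 59.7
```

```bash
python3 -m handwheel '[[[0,0,0.008,0],[0,0,0.008,0]]]'
python3 -m handwheel '[[[-0.005,0,0,0],[-0.01,0,0,0],[-0.01,0,0,0]]]'
```

```text
time_s: 26.6
eef_pos: [0.4397, 0.0768, 0.0172]
eef_rot: [0.0, 0.005, 1.0, -0.0]
wrist_force: [-1.7, -0.7, 4.1]
opening: 0.14
grasp_force: 60.2
time_s: 26.98
eef_pos: [0.4397, 0.0768, 0.0172]
eef_rot: [-0.002, 0.005, 1.0, -0.0]
wrist_force: [-10.4, -1.7, 16.0]
opening: 0.141
grasp_force: 61.7
```

```bash
python3 -m handwheel '[[[0.005,0,0,0],[0.005,0,0,0]]]' | sed -n 4p
python3 -m handwheel '[[[0,0,0,0],[0,0,0,0],[0,0,0,0]]]' 34 | sed -n 2,4p
python3 -m handwheel '[[[0,0,-0.1,0],[0,0,-0.3,0],[0,0,-0.5,0],[0,-0.1,-0.7,0],[0,-0.25,-0.9,0],[0,-0.25,-0.9,0],[0,-0.25,-0.9,0]]]' 60 | sed -n 2,4p
python3 - <<'E'
from h import *
c,d,K,P=grab('wrist'); np.savez('w6',c=c,d=d,K=K,P=P); save('w6.png',c[40:400,100:540],1.7)
X=cloud(d,K,P)
for yc in(.0778,.0278,-.0222):
    m=(abs(X[...,1]-yc)<.005)&(d>0)&(X[...,2]>.033)&(X[...,2]<.046)&(X[...,0]<.53); p=X[m]; print(yc,'x',p[:,0].min().round(4),p[:,0].max().round(4),'z',[np.median(p[(p[:,0]>a)&(p[:,0]<a+.03)][:,2]).round(4) for a in(.36,.40,.46)])
    for a in (.38,.48):
        s=X[(abs(X[...,0]-a)<.01)&(abs(X[...,1]-yc)<.016)&(X[...,2]>.033)&(X[...,2]<.046)]; print('  y mid',a,((s[:,1].min()+s[:,1].max())/2).round(4))
plan()
E
```

```text
wrist_force: [-5.9, -0.4, 9.7]
eef_pos: [0.4407, 0.0768, 0.0169]
eef_rot: [0.0, 0.005, 1.0, 0.0]
wrist_force: [-0.1, -0.1, 0.2]
eef_pos: [0.4397, 0.0271, 0.1963]
eef_rot: [-0.0, 0.005, 1.0, 0.0]
wrist_force: [0.0, -0.1, -0.2]
0.0778 x 0.3633 0.5026 z [np.float64(0.0379), np.float64(0.038), np.float64(0.0378)]
  y mid 0.38 0.0774
  y mid 0.48 0.0763
0.0278 x 0.3602 0.5002 z [np.float64(0.038), np.float64(0.038), np.float64(0.0379)]
  y mid 0.38 0.029
  y mid 0.48 0.0276
-0.0222 x 0.3606 0.5009 z [np.float64(0.0381), np.float64(0.0381), np.float64(0.038)]
  y mid 0.38 -0.0216
  y mid 0.48 -0.0225
at [0.4392 0.0274 0.1957] yaw -0.0098 tilt 0.13 t 28.52 q6 -1.77 open 60.1
```

View pics/w6.png

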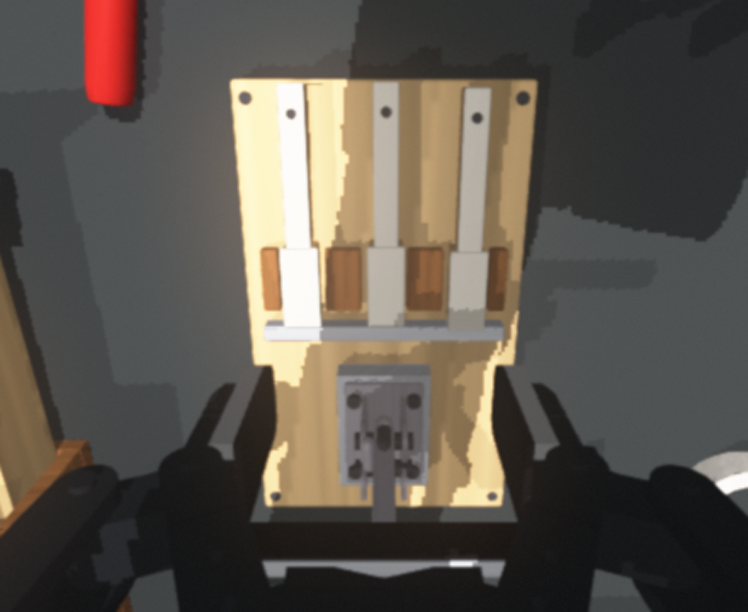

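Channels 1 and 2 look about 2 to 3 mm short of the stop compared with channel 0. I'll check each gap against the stop's face.

Run:
```python
from h import *
Z=np.load('w6.npz');c,d,K,P=[Z[k] for k in 'cdKP'];X=cloud(d,K,P);x,y,z=X[...,0],X[...,1],X[...,2]
for yc in(.098,.0525,.0025,-.042):
    u=np.median(np.argwhere((abs(y-yc)<.003)&(x>.48)&(x<.53))[:,1]).astype(int)
    col=[(v,x[v,u].round(4),z[v,u].round(4)) for v in range(215,255)]
    print(yc,u,[ (a,float(b),float(e)) for a,b,e in col if .49<b<.53][:22])
for yc in(.0763,.0276,-.0225):
    u=np.median(np.argwhere((abs(y-yc)<.003)&(x>.48)&(x<.50))[:,1]).astype(int)
    print('key',yc,u,[(v,float(x[v,u].round(4)),float(z[v,u].round(4))) for v in range(222,245)])
```

```text
0.098 392 [(217, 0.4901, 0.0251), (218, 0.4911, 0.0256), (219, 0.4928, 0.0242), (220, 0.4936, 0.0252), (221, 0.4948, 0.0249), (222, 0.4959, 0.0251), (223, 0.5004, 0.0174), (224, 0.5016, 0.0174), (225, 0.5028, 0.0173), (226, 0.5052, 0.0146), (227, 0.5052, 0.0173), (228, 0.5057, 0.0187), (229, 0.505, 0.0229), (230, 0.5054, 0.0246), (231, 0.5054, 0.027), (232, 0.5058, 0.0286), (233, 0.5064, 0.0298), (234, 0.5086, 0.0277), (235, 0.5089, 0.0295), (236, 0.5103, 0.029), (237, 0.5109, 0.0302), (238, 0.5128, 0.0286)]
0.0525 350 [(218, 0.4905, 0.0259), (219, 0.4926, 0.0236), (220, 0.4927, 0.0261), (221, 0.4944, 0.0247), (222, 0.4954, 0.0251), (223, 0.5003, 0.0167), (224, 0.501, 0.0176), (225, 0.5025, 0.0169), (226, 0.5041, 0.0161), (227, 0.5048, 0.0171), (228, 0.5055, 0.0183), (229, 0.5052, 0.0214), (230, 0.5042, 0.026), (231, 0.5049, 0.027), (232, 0.5061, 0.0271), (233, 0.5066, 0.0284), (234, 0.5076, 0.0287), (235, 0.5086, 0.0291), (236, 0.5093, 0.0301), (237, 0.511, 0.0289), (238, 0.512, 0.0294), (239, 0.5132, 0.0292)]
0.0025 303 [(218, 0.4904, 0.0249), (219, 0.4909, 0.0265), (220, 0.493, 0.
[... 1871 characters left out ...]
(238, 0.5119, 0.029), (239, 0.5134, 0.0284), (240, 0.5208, 0.0159), (241, 0.5218, 0.0163), (242, 0.5227, 0.0169), (243, 0.5236, 0.0175), (244, 0.5253, 0.0167)]
key -0.0225 277 [(222, 0.4879, 0.0404), (223, 0.4895, 0.0393), (224, 0.4911, 0.0381), (225, 0.4923, 0.0379), (226, 0.4934, 0.0379), (227, 0.4951, 0.0368), (228, 0.4953, 0.0387), (229, 0.4967, 0.0381), (230, 0.4977, 0.0383), (231, 0.4988, 0.0385), (232, 0.5003, 0.0375), (233, 0.5052, 0.0296), (234, 0.5059, 0.0306), (235, 0.5081, 0.0285), (236, 0.509, 0.029), (237, 0.5101, 0.0291), (238, 0.5118, 0.028), (239, 0.5125, 0.029), (240, 0.5196, 0.017), (241, 0.5211, 0.0165), (242, 0.5225, 0.0163), (243, 0.5231, 0.0174), (244, 0.5244, 0.0173)]
```

All three heads are about 3 to 4 mm short of the stop, because bed friction held them. I'll push each tail with closed fingers until it touches.

```bash
python3 -m handwheel '[[[0.15,-0.1,0,0],[0.3,-0.24,0.1,0],[0.45,-0.24,0.3,0],[0.53,-0.24,0.5,0],[0.53,-0.24,0.7,0],[0.53,-0.24,0.85,0],[0.53,-0.24,0.9,0],[0.53,-0.24,0.9,0]]]' 0
python3 - <<'E'
from h import *
plan((.348,-.0218,.016,-.01))
E
```

```text
time_s: 29.52
eef_pos: [0.3328, -0.0194, 0.0163]
eef_rot: [-0.001, 0.005, 1.0, 0.001]
wrist_force: [-0.7, -0.5, -0.1]
opening: 0.002
grasp_force: 0.0
at [ 0.3328 -0.0194  0.0163] yaw -0.0092 tilt 0.16 t 29.52 q6 -1.98 open 0.2
[-0.076, -0.011, 0.002, np.float64(0.001)]
```

```bash
python3 -m handwheel '[[[-0.03,-0.01,0,0],[-0.06,-0.01,0,0],[-0.08,-0.01,0,0],[-0.09,-0.01,0,0],[-0.095,-0.01,0,0],[-0.1,-0.01,0,0],[-0.1,-0.01,0,0]]]'
python3 -m handwheel '[[[-0.005,0,0,0],[-0.01,0,0,0],[-0.01,0,0,0]]]'
```

```text
time_s: 30.4
eef_pos: [0.3536, -0.0223, 0.0169]
eef_rot: [0.0, 0.005, 1.0, 0.0]
wrist_force: [0.4, -0.2, 0.7]
opening: 0.002
grasp_force: 0.0
time_s: 30.78
eef_pos: [0.3543, -0.0221, 0.0167]
eef_rot: [-0.002, 0.005, 1.0, 0.0]
wrist_force: [-6.3, -0.8, 4.2]
opening: -0.001
grasp_force: 3.0
```

```bash
python3 -m handwheel '[[[0.05,0,0,0],[0.1,0,0,0],[0.1,0.15,0,0],[0.1,0.255,0,0],[0.1,0.255,0,0],[0.05,0.255,0,0],[0.02,0.255,0,0],[0.01,0.255,0,0],[0.0,0.255,0,0],[0.0,0.255,0,0]]]'
python3 -m handwheel '[[[-0.005,0,0,0],[-0.01,0,0,0],[-0.01,0,0,0]]]'
```

```text
time_s: 32.02
eef_pos: [0.3548, 0.0286, 0.0165]
eef_rot: [-0.002, 0.005, 1.0, 0.0]
wrist_force: [-4.3, -1.6, 2.6]
opening: -0.001
grasp_force: 2.2
time_s: 32.4
eef_pos: [0.3548, 0.0289, 0.0161]
eef_rot: [-0.004, 0.005, 1.0, 0.0]
wrist_force: [-10.5, -1.8, 8.2]
opening: 0.002
grasp_force: 5.4
```

```bash
python3 -m handwheel '[[[0.05,0,0,0],[0.1,0,0,0],[0.1,0.15,0,0],[0.1,0.245,0,0],[0.1,0.245,0,0],[0.05,0.245,0,0],[0.02,0.245,0,0],[0.01,0.245,0,0],[0.005,0.245,0,0],[0.005,0.245,0,0]]]'
python3 -m handwheel '[[[-0.005,0,0,0],[-0.005,0,0,0]]]'
```

```text
time_s: 33.65
eef_pos: [0.3553, 0.0773, 0.0162]
eef_rot: [-0.003, 0.005, 1.0, 0.0]
wrist_force: [-6.9, -1.1, 5.5]
opening: -0.002
grasp_force: 3.9
time_s: 33.9
eef_pos: [0.3553, 0.0774, 0.016]
eef_rot: [-0.004, 0.005, 1.0, 0.0]
wrist_force: [-10.8, -0.9, 8.5]
opening: 0.0
grasp_force: 5.3
```

All keys are now against the stop: contact came at x = 0.3543, 0.3548 and 0.3553, a line that matches the jig's yaw. Now to the clamp handle.

```bash
python3 -m handwheel '[[[0.05,0,0,0],[0.05,0,-0.2,0],[0.05,0,-0.45,0],[0.05,0,-0.7,0],[0,0,-0.9,0],[-0.2,-0.05,-1,0],[-0.4,-0.15,-1,0],[-0.6,-0.25,-1,0],[-0.7,-0.26,-1,0],[-0.7,-0.26,-1,0]]]' 45 | sed -n 2p
python3 -m handwheel '[[[-0.2,0,0,0],[-0.4,0,-0.05,0],[-0.6,0,-0.1,0],[-0.75,0,-0.1,0],[-0.9,0,-0.1,0],[-0.9,0,-0.1,0],[-0.9,0,-0.1,0]]]'
python3 - <<'E'
from h import *
c,d,K,P=grab('wrist'); np.savez('w7',c=c,d=d,K=K,P=P)
X=cloud(d,K,P); red=(c[...,0].astype(int)>90)&(c[...,1]<60)&(c[...,2]<60)&(d>0)&(X[...,0]>.58)&(X[...,2]>.05); p=X[red]; print(len(p),p.min(0).round(3),p.max(0).round(3),np.median(p,0).round(4))
c,d,K,P=grab('top')
plan((.6753,.0258,.2,-.01),(.6753,.0258,.1,-.01))
E
```

```text
eef_pos: [0.4989, 0.0235, 0.2166]
time_s: 36.02
eef_pos: [0.677, 0.0228, 0.2368]
eef_rot: [-0.001, 0.005, 1.0, 0.0]
wrist_force: [0.0, -0.2, -0.7]
opening: 0.532
grasp_force: 0.0
1940 [ 0.608 -0.191  0.086] [0.822 0.035 0.144] [0.6548 0.0239 0.1241]
at [0.6771 0.0227 0.2372] yaw -0.0096 tilt 0.02 t 36.12 q6 -1.7 open 44.9
[0.009, 0.015, 0.186, np.float64(0.0)]
[0.009, 0.015, 0.686, np.float64(0.0)]
```

```bash
python3 -m handwheel '[[[0.009,0.008,0.15,0],[0.009,0.008,0.35,0],[0.009,0.008,0.52,0],[0.009,0.008,0.65,0],[0.009,0.008,0.686,0],[0.009,0.008,0.686,0],[0.009,0.008,0.686,0]]]' | sed -n 2,4p
python3 -m handwheel '[[[0,0,0,0],[0,0,0,0],[0,0,0,0],[0,0,0,0],[0,0,0,0]]]' 0
python3 - <<'E'
from h import *
c,d,K,P=grab('wrist'); save('w8.png',c,1)
E
```

```text
eef_pos: [0.6774, 0.024, 0.1018]
eef_rot: [0.001, 0.005, 1.0, -0.0]
wrist_force: [0.1, 0.3, 0.4]
time_s: 37.62
eef_pos: [0.6771, 0.0246, 0.1013]
eef_rot: [0.001, 0.005, 1.0, 0.0]
wrist_force: [-0.8, 1.2, 5.1]
opening: 0.225
grasp_force: 58.5
```

View pics/w8.png

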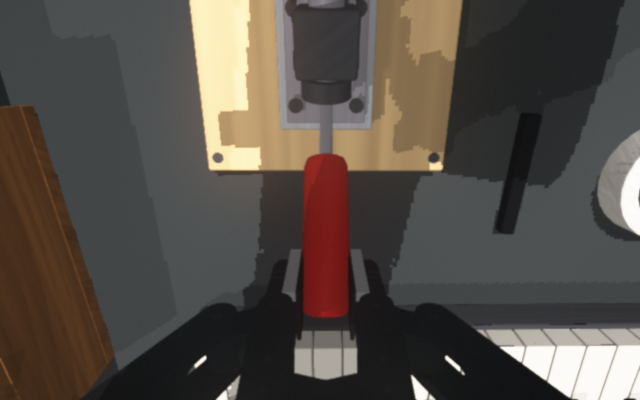

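The grip is held between the pads at (325,285). I'll swing it along its arc in two halves.

```bash
python3 -m handwheel '[[[0.016,0,-0.023,0],[0.034,0,-0.045,0],[0.053,0,-0.066,0],[0.072,0,-0.087,0],[0.093,0,-0.106,0],[0.114,0,-0.125,0],[0.137,0,-0.142,0],[0.16,0,-0.158,0],[0.184,0,-0.173,0],[0.208,0,-0.187,0]]]'
```

```text
time_s: 38.92
eef_pos: [0.6313, 0.025, 0.1345]
eef_rot: [-0.004, 0.005, 1.0, 0.001]
wrist_force: [-4.1, 4.5, -10.0]
opening: 0.215
grasp_force: 59.0
```

```bash
python3 -m handwheel '[[[0.025,0,-0.004,0],[0.051,0,-0.01,0],[0.078,0,-0.018,0],[0.105,0,-0.025,0],[0.132,0,-0.031,0],[0.16,0,-0.036,0],[0.188,0,-0.04,0]]]'
python3 -m handwheel '[[[0.014,0,-0.001,0],[0.028,0,-0.003,0],[0.042,0,-0.004,0],[0.056,0,-0.004,0],[0.07,0,-0.004,0],[0.07,0,-0.004,0]]]'
```

```text
time_s: 39.8
eef_pos: [0.5978, 0.0244, 0.1464]
eef_rot: [0.001, 0.005, 1.0, -0.0]
wrist_force: [-0.8, 0.8, 0.8]
opening: 0.003
grasp_force: 0.1
time_s: 40.55
eef_pos: [0.583, 0.0251, 0.146]
eef_rot: [-0.0, 0.005, 1.0, 0.0]
wrist_force: [0.1, -0.5, 0.3]
opening: 0.003
grasp_force: 0.0
```

The pads slipped off the grip. I'll back up and see where the handle is.

```bash
python3 -m handwheel '[[[0,0,-0.15,0],[0,0,-0.3,0],[0,0,-0.45,0],[0.05,0,-0.5,0],[0.05,0,-0.5,0]]]' 50 | sed -n 2,4p
python3 - <<'E'
from h import *
c,d,K,P=grab('wrist'); save('w9.png',c,1); np.savez('w9',c=c,d=d,K=K,P=P)
X=cloud(d,K,P); red=(c[...,0].astype(int)>90)&(c[...,1]<60)&(c[...,2]<60)&(d>0)&(X[...,2]>.06)&(abs(X[...,1]-.025)<.03)&(X[...,0]>.5)&(X[...,0]<.75); p=X[red]; print(len(p))
if len(p): 
    mu=p.mean(0);V=np.linalg.svd(p-mu)[2][0];print(p.min(0).round(3),p.max(0).round(3),mu.round(4),V.round(3))
plan()
E
```

```text
eef_pos: [0.5726, 0.0252, 0.2461]
eef_rot: [0.0, 0.005, 1.0, -0.0]
wrist_force: [0.8, 0.6, 0.7]
1734
[0.589 0.015 0.12 ] [0.628 0.036 0.189] [0.6054 0.0249 0.1645] [ 0.378 -0.005  0.926]
at [0.5724 0.0253 0.2451] yaw -0.0098 tilt 0.06 t 41.23 q6 -1.72 open 50.3
```

View pics/w9.png

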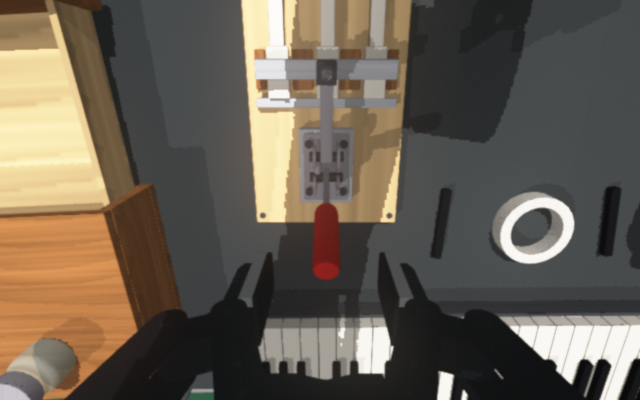

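The handle now leans about 0.3 rad, roughly h = 0.69, with the bar nearly down on the keys. I'll push it the rest of the way with closed fingers from the far side.

```bash
python3 -m handwheel '[[[-0.15,0,0,0],[-0.3,0,0,0],[-0.46,0,0,0],[-0.46,0,0.1,0],[-0.46,0,0.3,0],[-0.46,0,0.45,0],[-0.46,0,0.525,0],[-0.46,0,0.525,0]]]' 0
python3 -m handwheel '[[[0.05,0,0,0],[0.1,0,0,0],[0.14,0,0,0],[0.17,0,0,0],[0.2,0,0,0],[0.23,0,0,0],[0.25,0,0,0],[0.25,0,0,0]]]'
python3 -m handwheel '[[[0.01,0,0,0],[0.02,0,0,0],[0.03,0,0,0],[0.04,0,0,0],[0.04,0,0,0]]]'
```

```text
time_s: 42.22
eef_pos: [0.6634, 0.0244, 0.1389]
eef_rot: [-0.002, 0.005, 1.0, 0.0]
wrist_force: [0.3, -0.0, 1.4]
opening: -0.003
grasp_force: 0.0
time_s: 43.22
eef_pos: [0.6144, 0.0248, 0.1406]
eef_rot: [-0.001, 0.005, 1.0, 0.0]
wrist_force: [0.5, -0.3, 0.1]
opening: 0.002
grasp_force: 0.2
time_s: 43.85
eef_pos: [0.6067, 0.0249, 0.1407]
eef_rot: [-0.0, 0.005, 1.0, 0.0]
wrist_force: [0.2, 1.1, -0.8]
opening: 0.001
grasp_force: 0.0
```

```bash
python3 -m handwheel '[[[0.01,0,0,0],[0.02,0,0,0],[0.02,0,0,0]]]' | sed -n '2p;4p'
python3 -m handwheel '[[[0.01,0,0,0],[0.02,0,0,0],[0.02,0,0,0]]]'| sed -n '2p;4p'
python3 -m handwheel '[[[0.01,0,0,0],[0.02,0,0,0],[0.02,0,0,0]]]'| sed -n '2p;4p'
```

```text
eef_pos: [0.6037, 0.0248, 0.141]
wrist_force: [3.8, 0.7, -2.6]
eef_pos: [0.6036, 0.0248, 0.1413]
wrist_force: [21.7, 1.8, -13.7]
eef_pos: [0.6036, 0.0247, 0.1416]
wrist_force: [38.2, 2.7, -25.7]
```

The handle hit a hard stop at x = 0.6036, so I'll back off, look, and wait out the hold time.

```bash
python3 -m handwheel '[[[-0.06,0,0,0],[-0.15,0,0,0],[-0.2,0,-0.1,0],[-0.2,0,-0.3,0],[0,0,-0.5,0],[0.2,0,-0.55,0],[0.3,0,-0.55,0],[0.3,0,-0.55,0]]]' | sed -n 1,2p
python3 - <<'E'
from h import *
c,d,K,P=grab('wrist'); save('w10.png',c,1); np.savez('w10',c=c,d=d,K=K,P=P)
X=cloud(d,K,P); red=(c[...,0].astype(int)>90)&(c[...,1]<60)&(c[...,2]<60)&(d>0)&(X[...,2]>.06)&(abs(X[...,1]-.025)<.03)&(X[...,0]>.5)&(X[...,0]<.75); p=X[red]; print(len(p),p.min(0).round(3),p.max(0).round(3))
E
for i in 1 2 3; do python3 -m handwheel '[[[0,0,0,0],[0,0,0,0],[0,0,0,0],[0,0,0,0],[0,0,0,0],[0,0,0,0],[0,0,0,0],[0,0,0,0],[0,0,0,0],[0,0,0,0]]]' | head -1; done
```

```text
time_s: 45.98
eef_pos: [0.534, 0.0257, 0.2515]
508 [0.57  0.016 0.124] [0.579 0.035 0.173]
time_s: 47.28
time_s: 48.52
time_s: 49.78
```

View pics/w10.png

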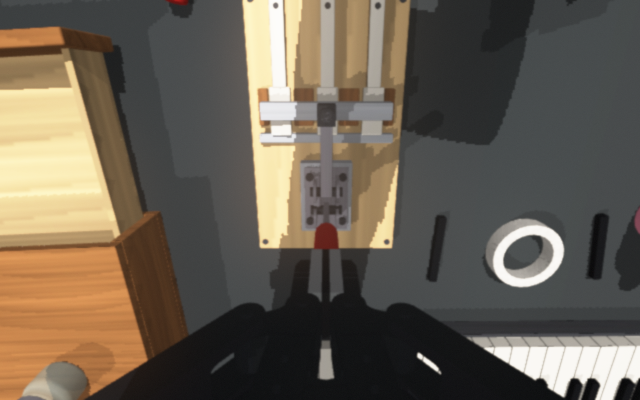

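Locked: the handle is upright (front face at x = 0.57), the bar lies over all three heads, and about 4 s have passed. Now I'll push the handle back open with the fingertips, following its arc.

```bash
python3 -m handwheel '[[[-0.05,0,0.1,0],[-0.07,0,0.25,0],[-0.07,0,0.4,0],[-0.07,0,0.468,0],[-0.07,0,0.468,0]]]' | sed -n '2p;4p'
python3 -m handwheel '[[[-0.04,0,0,0],[-0.07,0,0,0],[-0.1,0,0,0],[-0.135,0,0,0],[-0.17,0,0,0],[-0.205,0,0,0],[-0.24,0,0.003,0],[-0.2725,0,0.007,0]]]'| sed -n '2p;4p'
python3 -m handwheel '[[[-0.03,0,0.01,0],[-0.065,0,0.025,0],[-0.098,0,0.042,0],[-0.13,0,0.063,0],[-0.16,0,0.085,0],[-0.185,0,0.1,0],[-0.215,0,0.135,0],[-0.251,0,0.17,0],[-0.251,0,0.17,0]]]'| sed -n '2p;4p'
```

```text
eef_pos: [0.5486, 0.0255, 0.1567]
wrist_force: [0.1, 0.6, 0.2]
eef_pos: [0.6035, 0.0249, 0.1554]
wrist_force: [-3.8, -0.7, -1.7]
eef_pos: [0.6541, 0.0243, 0.121]
wrist_force: [-0.1, -0.9, -0.4]
```

```bash
python3 -m handwheel '[[[-0.006,0,0.008,0],[-0.012,0,0.016,0],[-0.012,0,0.016,0]]]'| sed -n '2p;4p'
python3 -m handwheel '[[[-0.006,0,0.008,0],[-0.012,0,0.016,0],[-0.012,0,0.016,0]]]'| sed -n '2p;4p'
python3 -m handwheel '[[[-0.006,0,0.008,0],[-0.012,0,0.016,0],[-0.012,0,0.016,0]]]'| sed -n '2p;4p'
```

```text
eef_pos: [0.6555, 0.0243, 0.1199]
wrist_force: [-7.1, -0.7, 6.8]
eef_pos: [0.656, 0.0244, 0.1192]
wrist_force: [-22.6, -0.3, 26.3]
eef_pos: [0.6565, 0.0244, 0.1186]
wrist_force: [-37.9, -0.1, 46.1]
```

It is fully open, at the hard stop. I'll retreat and measure the keys in the jig again.

```bash
python3 -m handwheel '[[[0.03,0,-0.05,0],[0.03,0,-0.2,0],[0.03,0,-0.45,0],[0.03,0,-0.65,0],[0.2,0,-0.65,0],[0.4,0,-0.65,0],[0.6,0,-0.6,0],[0.8,0,-0.5,0],[1,0,-0.4,0],[1,0,-0.4,0]]]' 60 | sed -n '2p;4p'
python3 - <<'E'
from h import *
c,d,K,P=grab('wrist'); save('w11.png',c,1); np.savez('w11',c=c,d=d,K=K,P=P)
X=cloud(d,K,P)
for yc in(.0778,.0278,-.0222):
    m=(abs(X[...,1]-yc)<.005)&(d>0)&(X[...,2]>.033)&(X[...,2]<.046)&(X[...,0]<.53); p=X[m]; print(yc,'x',p[:,0].min().round(4),p[:,0].max().round(4))
    for a in (.40,.42,.48):
        s=X[(abs(X[...,0]-a)<.01)&(abs(X[...,1]-yc)<.016)&(X[...,2]>.035)&(X[...,2]<.046)]; print('  y mid',a,((s[:,1].min()+s[:,1].max())/2).round(4))
plan((.4415,-.022,.017,-.01))
c,d,K,P=grab('top'); X=cloud(d,K,P); x,y,z=X[...,0],X[...,1],X[...,2]
red=(c[...,0].astype(int)>120)&(c[...,1]<70)&(c[...,2]<70)&(y>-.05)&(y<.1)&(x>.55)&(z>.09); p=X[red]; print('grip top',len(p),p.mean(0).round(4),p.max(0).round(3))
for nm,m in dict(cab=(x>.58)&(x<.9)&(y>-.5)&(y<-.15)&(z>.09)&(z<.108),panel=(x>.40)&(x<.44)&(y>-.45)&(y<-.19)&(z>.08)&(z<.093)).items():
    p=X[m&(d>0)]; r=cv2.minAreaRect((p[:,:2]*1000).astype(np.float32)); print(nm,np.round(r[0],1),np.round(r[1],1),r[2])
E
```

```text
eef_pos: [0.4572, 0.027, 0.1901]
wrist_force: [0.9, -0.6, 0.7]
0.0778 x 0.3653 0.5049
  y mid 0.4 0.0774
  y mid 0.42 0.0771
  y mid 0.48 0.0765
0.0278 x 0.3649 0.5041
  y mid 0.4 0.0285
  y mid 0.42 0.0288
  y mid 0.48 0.0282
-0.0222 x 0.3635 0.5037
  y mid 0.4 -0.0214
  y mid 0.42 -0.0216
  y mid 0.48 -0.0223
at [0.46   0.0264 0.1919] yaw -0.01 tilt 0.02 t 54.95 q6 -1.76 open 60.0
[0.09, -0.243, 0.875, np.float64(-0.0)]
grip top 36 [0.6712 0.0216 0.1331] [0.69  0.033 0.151]
cab [ 731.5 -309.3] [236.5 251.9] 2.4549808502197266
panel [ 417.2 -321.3] [ 15.1 243.3] 2.3248019218444824
```

View pics/w11.png

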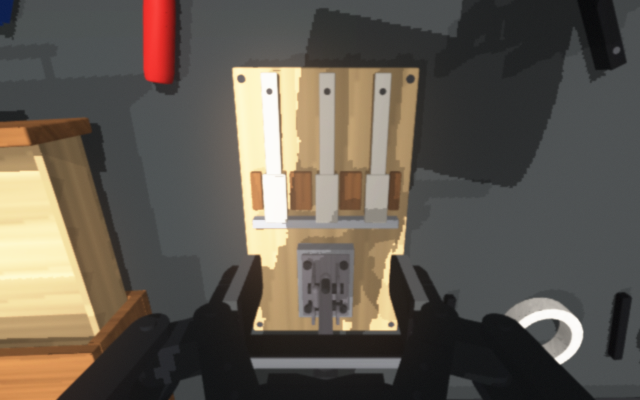

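The keys stayed home and the bar is back upright. That was picture 14, so from here I work from numbers only. First the channel_2 key goes to the drawer.

```bash
python3 -m handwheel '[[[0.05,-0.1,0.05,0],[0.095,-0.24,0.2,0],[0.095,-0.24,0.4,0],[0.095,-0.24,0.6,0],[0.095,-0.24,0.78,0],[0.095,-0.24,0.87,0],[0.095,-0.24,0.875,0],[0.095,-0.24,0.875,0]]]' 36 | sed -n '2p;4p'
python3 -m handwheel '[[[0,0,0,0],[0,0,0,0],[0,0,0,0],[0,0,0,0]]]' 0
python3 -m handwheel '[[[0,0,-0.1,0],[0,0,-0.3,0],[0,0,-0.55,0],[0,0,-0.7,0],[0,0,-0.7,0],[0,0,-0.7,0]]]'
python3 - <<'E'
from h import *
plan((.519,-.3674,.15,.042),(.519,-.3674,.03,.042))
E
```

```text
eef_pos: [0.4432, -0.0221, 0.0184]
wrist_force: [-0.2, 0.0, 0.5]
time_s: 56.5
eef_pos: [0.4429, -0.022, 0.0187]
eef_rot: [0.001, 0.005, 1.0, -0.0]
wrist_force: [-1.1, 0.6, 5.8]
opening: 0.14
grasp_force: 59.1
time_s: 57.25
eef_pos: [0.441, -0.0214, 0.1568]
eef_rot: [-0.0, 0.005, 1.0, 0.0]
wrist_force: [-0.6, 0.3, -0.8]
opening: 0.139
grasp_force: 58.7
at [ 0.441  -0.0214  0.1568] yaw -0.0098 tilt 0.04 t 57.25 q6 -1.88 open 11.9
[-0.407, -1.726, 0.033, np.float64(-0.035)]
[-0.407, -1.726, 0.633, np.float64(-0.035)]
```

```bash
python3 -m handwheel '[[[-0.05,-0.15,0,0],[-0.1,-0.35,0,0],[-0.15,-0.6,0,-0.01],[-0.2,-0.8,0,-0.02],[-0.2,-0.9,0,-0.035],[-0.2,-0.9,0,-0.035]]]' | sed -n '2p;4p'
python3 -m handwheel '[[[-0.05,-0.2,0,0],[-0.1,-0.4,0,0],[-0.15,-0.6,0,0],[-0.2,-0.79,0,0],[-0.2,-0.79,0,0],[-0.2,-0.79,0,0]]]' | sed -n '2p;4p'
python3 - <<'E'
from h import *
c,d,K,P=grab('wrist'); X=cloud(d,K,P); x,y,z=X[...,0],X[...,1],X[...,2]
for a in(-.40,-.34,-.30,-.26):  # drawer profile along x
    s=(abs(y-a)<.004)&(d>0); p=X[s]; pan=p[(p[:,2]>.078)&(p[:,2]<.095)&(p[:,0]<.45)]; fl=p[(abs(p[:,2]-.02)<.006)&(p[:,0]>.43)&(p[:,0]<.6)]
    print(a,'panel',pan[:,0].min().round(4) if len(pan) else None,pan[:,0].max().round(4) if len(pan) else None,'floor x',(fl[:,0].min().round(4),fl[:,0].max().round(4),np.median(fl[:,2]).round(4)) if len(fl) else None)
for a in(.46,.5,.54):
    p=X[(abs(x-a)<.004)&(d>0)&(abs(z-.02)<.006)&(y<-.18)&(y>-.45)]
    if len(p): print(a,'floor y',p[:,1].min().round(4),p[:,1].max().round(4))
plan((.519,-.3674,.1,.042),(.519,-.3674,.026,.042))
E
```

```text
eef_pos: [0.4787, -0.2026, 0.1553]
wrist_force: [0.8, 0.2, -1.1]
eef_pos: [0.526, -0.3563, 0.156]
wrist_force: [-0.5, 0.2, -0.2]
-0.4 panel 0.41 0.425 floor x (np.float64(0.43), np.float64(0.6), np.float64(0.019))
-0.34 panel 0.4074 0.4225 floor x (np.float64(0.4304), np.float64(0.5931), np.float64(0.019))
-0.3 panel 0.4056 0.421 floor x (np.float64(0.4302), np.float64(0.5999), np.float64(0.019))
-0.26 panel 0.4046 0.4193 floor x (np.float64(0.43), np.float64(0.5999), np.float64(0.0189))
0.46 floor y -0.424 -0.2187
0.5 floor y -0.4222 -0.2168
0.54 floor y -0.4206 -0.2156
at [ 0.5261 -0.3561  0.1564] yaw 0.0436 tilt 0.14 t 58.8 q6 -2.4 open 12.4
[0.038, -0.055, 0.282, np.float64(0.001)]
[0.037, -0.056, 0.652, np.float64(0.001)]
```

```bash
python3 -m handwheel '[[[0.037,-0.055,0,0],[0.037,-0.055,0.15,0],[0.037,-0.055,0.3,0],[0.037,-0.055,0.45,0],[0.037,-0.055,0.58,0],[0.037,-0.055,0.64,0],[0.037,-0.055,0.665,0],[0.037,-0.055,0.665,0],[0.037,-0.055,0.665,0]]]'
python3 -m handwheel '[[[0,0,0.005,0],[0,0,0.005,0]]]' | sed -n '2p;4p'
```

```text
time_s: 59.92
eef_pos: [0.5202, -0.3701, 0.0256]
eef_rot: [0.001, -0.021, 1.0, -0.001]
wrist_force: [0.8, 0.5, -0.3]
opening: 0.139
grasp_force: 58.8
eef_pos: [0.5197, -0.3695, 0.0237]
wrist_force: [-0.3, 0.9, -1.4]
```

```bash
python3 -m handwheel '[[[0,0,0.01,0],[0,0,0.01,0]]]' | sed -n '2p;4p'
python3 -m handwheel '[[[0,0,0,0],[0,0,0,0],[0,0,0,0]]]' 34 | sed -n '2p;4p'
python3 -m handwheel '[[[0,0,-0.1,0],[0,0,-0.3,0],[0,0,-0.5,0],[0,0.05,-0.65,0],[0.05,0.25,-0.75,0],[0.1,0.45,-0.75,0.02],[0.15,0.65,-0.75,0.035],[0.2,0.85,-0.75,0.035],[0.25,1,-0.75,0.035],[0.25,1,-0.75,0.035]]]' 60 | sed -n '2p;4p'
python3 - <<'E'
from h import *
c,d,K,P=grab('wrist'); kfit(c,d,K,P,(.42,.6,-.42,-.22),zr=(.034,.046),minA=300)
plan((.442,.0283,.15,-.01),(.442,.0283,.0175,-.01))
E
```

```text
eef_pos: [0.5194, -0.3693, 0.0211]
wrist_force: [0.3, 0.0, -0.1]
eef_pos: [0.5197, -0.3695, 0.0215]
wrist_force: [0.6, -0.5, -0.5]
eef_pos: [0.4609, -0.1701, 0.1728]
wrist_force: [0.9, -0.4, 0.2]
key c [ 0.51  -0.368] yaw 0.041 len 140.5 grasp [ 0.515  -0.3677] n 2777
at [ 0.4616 -0.1715  0.173 ] yaw -0.0084 tilt 0.15 t 62.1 q6 -2.16 open 60.0
[0.106, 0.998, 0.113, np.float64(0.001)]
[0.108, 1.0, 0.775, np.float64(0.001)]
```

```bash
python3 -m handwheel '[[[0.02,0.2,0,0],[0.04,0.4,0,0],[0.08,0.6,0,0],[0.1,0.8,0,0],[0.108,1,0.1,0],[0.108,1,0.1,0],[0.108,1,0.1,0]]]' 36 | sed -n '2p;4p'
python3 - <<'E'
from h import *
c,d,K,P=grab('wrist'); X=cloud(d,K,P)
for yc in(.0778,.0278):
    m=(abs(X[...,1]-yc)<.005)&(d>0)&(X[...,2]>.033)&(X[...,2]<.046)&(X[...,0]<.53); p=X[m]; print(yc,'x',p[:,0].min().round(4),p[:,0].max().round(4))
    for a in (.40,.42,.48):
        s=X[(abs(X[...,0]-a)<.01)&(abs(X[...,1]-yc)<.016)&(X[...,2]>.035)&(X[...,2]<.046)]; print('  y mid',a,((s[:,1].min()+s[:,1].max())/2).round(4))
plan((.441,.0285,.0175,-.01))
E
```

```text
eef_pos: [0.4425, 0.0275, 0.1522]
wrist_force: [0.8, 0.3, -0.2]
0.0778 x 0.3697 0.5039
  y mid 0.4 0.0858
  y mid 0.42 0.0841
  y mid 0.48 0.0773
0.0278 x 0.3646 0.5044
  y mid 0.4 0.0286
  y mid 0.42 0.0288
  y mid 0.48 0.0279
at [0.4426 0.0272 0.1523] yaw -0.0107 tilt 0.11 t 63.02 q6 -1.77 open 35.8
[0.009, 0.007, 0.674, np.float64(-0.0)]
```

The key in channel_0 has been knocked askew, so I'll remeasure it when I get to it. The channel_1 key goes first.

```bash
python3 -m handwheel '[[[0.009,0.005,0.1,0],[0.009,0.005,0.3,0],[0.009,0.005,0.5,0],[0.009,0.005,0.62,0],[0.009,0.005,0.67,0],[0.009,0.005,0.674,0],[0.009,0.005,0.674,0]]]' | sed -n '2p;4p'
python3 -m handwheel '[[[0,0,0,0],[0,0,0,0],[0,0,0,0],[0,0,0,0]]]' 0 | sed -n '2p;4,6p'
python3 -m handwheel '[[[0,0,-0.1,0],[0,0,-0.3,0],[0,0,-0.55,0],[0,0,-0.7,0],[0,0,-0.7,0],[0,0,-0.7,0]]]' | sed -n '2p;5p'
python3 -m handwheel '[[[-0.05,-0.15,0,0],[-0.1,-0.35,0,0],[-0.15,-0.6,0,-0.01],[-0.2,-0.8,0,-0.02],[-0.2,-0.9,0,-0.035],[-0.2,-0.9,0,-0.035]]]' | sed -n '2p;4p'
python3 - <<'E'
from h import *
plan((.517,-.3185,.15,.042),(.517,-.3185,.024,.042))
E
```

```text
eef_pos: [0.4408, 0.029, 0.0177]
wrist_force: [0.6, 0.3, -0.3]
eef_pos: [0.4406, 0.0293, 0.0178]
wrist_force: [-0.6, -0.1, 6.2]
opening: 0.138
grasp_force: 59.2
eef_pos: [0.439, 0.0297, 0.1559]
opening: 0.142
eef_pos: [0.4768, -0.1516, 0.1546]
wrist_force: [-0.3, 0.2, -0.8]
at [ 0.4768 -0.1516  0.1546] yaw 0.0401 tilt 0.2 t 65.9 q6 -2.16 open 12.2
[-0.167, -0.842, 0.021, np.float64(-0.001)]
[-0.169, -0.843, 0.651, np.float64(-0.001)]
```

```bash
python3 -m handwheel '[[[-0.05,-0.2,0,0],[-0.1,-0.4,0,0],[-0.15,-0.65,0,0],[-0.168,-0.835,0,0],[-0.168,-0.835,0,0],[-0.168,-0.835,0.15,0],[-0.168,-0.835,0.3,0],[-0.168,-0.835,0.4,0],[-0.168,-0.835,0.4,0]]]' | sed -n '2p;4p'
python3 - <<'E'
from h import *
plan((.517,-.319,.0225,.042))
E
```

```text
eef_pos: [0.5175, -0.3141, 0.0744]
wrist_force: [1.0, -0.8, -0.3]
at [ 0.5175 -0.3141  0.0744] yaw 0.0435 tilt 0.27 t 67.03 q6 -2.36 open 12.0
[0.003, -0.025, 0.26, np.float64(0.001)]
```

```bash
python3 -m handwheel '[[[0,-0.02,0.08,0],[0,-0.02,0.16,0],[0,-0.02,0.22,0],[0,-0.02,0.25,0],[0,-0.02,0.255,0],[0,-0.02,0.255,0]]]' | sed -n '2p;4p'
python3 -m handwheel '[[[0,0,0.005,0],[0,0,0.005,0]]]' | sed -n '2p;4p'
python3 -m handwheel '[[[0,0,0,0],[0,0,0,0],[0,0,0,0]]]' 34 | sed -n '2p;4p'
python3 -m handwheel '[[[0,0,-0.1,0],[0,0,-0.3,0],[0,0,-0.5,0],[0,0.05,-0.65,0],[0.05,0.25,-0.75,0],[0.1,0.45,-0.75,0.02],[0.15,0.65,-0.75,0.035],[0.2,0.85,-0.75,0.035],[0.25,1,-0.75,0.035],[0.25,1,-0.75,0.035]]]' 60 | sed -n '2p;4p'
python3 - <<'E'
from h import *
c,d,K,P=grab('wrist'); kfit(c,d,K,P,(.42,.6,-.42,-.22),zr=(.034,.046),minA=300)
plan((.435,.078,.15,-.1))
E
```

```text
eef_pos: [0.519, -0.3205, 0.0259]
wrist_force: [0.5, -0.1, -1.1]
eef_pos: [0.5189, -0.3204, 0.0249]
wrist_force: [0.5, 0.4, -1.0]
eef_pos: [0.5188, -0.3203, 0.0247]
wrist_force: [-0.4, 0.4, 0.2]
eef_pos: [0.46, -0.121, 0.176]
wrist_force: [-0.9, -0.9, 0.4]
key c [ 0.5099 -0.3676] yaw 0.042 len 140.4 grasp [ 0.5149 -0.3674] n 2858
key c [ 0.5124 -0.319 ] yaw 0.042 len 140.5 grasp [ 0.5174 -0.3188] n 2697
at [ 0.4606 -0.1223  0.176 ] yaw -0.0082 tilt 0.14 t 69.7 q6 -2.07 open 59.9
[0.137, 1.001, 0.128, np.float64(0.061)]
```

```bash
python3 -m handwheel '[[[0.02,0.2,0,0],[0.04,0.4,0,0],[0.08,0.6,0,0.02],[0.1,0.8,0,0.04],[0.13,1,0.05,0.06],[0.13,1,0.05,0.06],[0.13,1,0.05,0.06]]]' 50 | sed -n '2p;4p'
python3 - <<'E'
from h import *
c,d,K,P=grab('wrist'); k=kfit(c,d,K,P,(.3,.56,.045,.2),zr=(.035,.046),minA=300)
for cc,t in k:
    for o in (.0055,): g=cc+o*np.array([np.cos(t),np.sin(t)]); plan((*g,.0175,t))
E
```

```text
eef_pos: [0.4372, 0.0767, 0.1652]
wrist_force: [0.1, 0.3, 0.2]
key c [0.4339 0.0825] yaw -0.113 len 139.7 grasp [0.4389 0.0819] n 2912
at [0.4372 0.0765 0.1652] yaw -0.1005 tilt 0.07 t 70.62 q6 -1.57 open 50.1
[-0.007, 0.028, 0.739, np.float64(0.008)]
```

```bash
python3 -m handwheel '[[[-0.005,0.027,0.1,0.008],[-0.005,0.027,0.3,0.008],[-0.005,0.027,0.5,0.008],[-0.005,0.027,0.66,0.008],[-0.005,0.027,0.73,0.008],[-0.005,0.027,0.736,0.008],[-0.005,0.027,0.736,0.008]]]' 38 | sed -n '2p;4p'
python3 -m handwheel '[[[0,0,0,0],[0,0,0,0],[0,0,0,0],[0,0,0,0]]]' 0 | sed -n '2p;4,6p'
python3 -m handwheel '[[[0,0,-0.1,0],[0,0,-0.3,0],[0,0,-0.55,0],[0,0,-0.7,0],[0,0,-0.7,0],[0,0,-0.7,0]]]' | sed -n '2p;5p'
python3 -m handwheel '[[[-0.05,-0.15,0,0],[-0.1,-0.35,0,-0.02],[-0.15,-0.6,0,-0.05],[-0.2,-0.8,0,-0.08],[-0.2,-1,0,-0.1],[-0.2,-1,0,-0.1]]]' | sed -n '2p;4p'
python3 - <<'E'
from h import *
plan((.5155,-.270,.15,.042),(.5155,-.270,.024,.042))
E
```

```text
eef_pos: [0.439, 0.0825, 0.0185]
wrist_force: [-0.1, 0.1, -0.3]
eef_pos: [0.4388, 0.0826, 0.0187]
wrist_force: [-1.8, -1.9, 6.1]
opening: 0.14
grasp_force: 59.4
eef_pos: [0.4371, 0.083, 0.1567]
opening: 0.141
eef_pos: [0.454, -0.1221, 0.1556]
wrist_force: [-1.1, 0.5, -0.8]
at [ 0.454  -0.1221  0.1556] yaw 0.0345 tilt 0.18 t 73.5 q6 -2.12 open 12.2
[-0.282, -0.75, 0.026, np.float64(-0.005)]
[-0.284, -0.751, 0.656, np.float64(-0.005)]
```

```bash
python3 -m handwheel '[[[-0.08,-0.2,0,0],[-0.16,-0.4,0,0],[-0.24,-0.6,0,-0.005],[-0.283,-0.75,0,-0.005],[-0.283,-0.75,0,-0.005],[-0.283,-0.75,0.15,-0.005],[-0.283,-0.75,0.3,-0.005],[-0.283,-0.75,0.4,-0.005],[-0.283,-0.75,0.4,-0.005]]]' | sed -n '2p;4p'
python3 - <<'E'
from h import *
plan((.5155,-.269,.0215,.042))
E
```

```text
eef_pos: [0.5156, -0.265, 0.0746]
wrist_force: [0.3, -0.4, 0.1]
at [ 0.5156 -0.265   0.0746] yaw 0.0467 tilt 0.36 t 74.62 q6 -2.3 open 11.9
[0.0, -0.021, 0.266, np.float64(0.003)]
```

```bash
python3 -m handwheel '[[[0,-0.018,0.08,0],[0,-0.018,0.16,0],[0,-0.018,0.22,0],[0,-0.018,0.255,0.003],[0,-0.018,0.265,0.003],[0,-0.018,0.265,0.003],[0,-0.018,0.265,0.003]]]' | sed -n '2p;4p'
python3 -m handwheel '[[[0,0,0,0],[0,0,0,0],[0,0,0,0]]]' 34 | sed -n '2p;4p'
python3 -m handwheel '[[[0,0,-0.1,0],[0,0,-0.3,0],[0,0,-0.5,0],[0,0,-0.75,0],[0.2,0,-0.85,0],[0.3,-0.1,-0.85,0],[0.3,-0.1,-0.85,0]]]' 34 | sed -n '2p;4p'
python3 - <<'E'
from h import *
c,d,K,P=grab('wrist'); kfit(c,d,K,P,(.42,.6,-.42,-.22),zr=(.034,.046),minA=300)
X=cloud(d,K,P);m=(X[...,0]<.40)&(X[...,0]>.34)&(X[...,1]<-.25)&(X[...,1]>-.40)&(X[...,2]>.05)&(X[...,2]<.075); p=X[m]; print('handle',len(p),p.min(0).round(4) if len(p) else '',p.max(0).round(4) if len(p) else '')
plan((.33,-.323,.15,.042),(.33,-.323,.035,.042))
E
```

```text
eef_pos: [0.518, -0.2719, 0.0249]
wrist_force: [-0.5, 0.8, -0.6]
eef_pos: [0.5177, -0.2717, 0.0246]
wrist_force: [-0.3, 0.8, -0.5]
eef_pos: [0.458, -0.2953, 0.1964]
wrist_force: [-0.1, 0.6, 0.3]
key c [ 0.5101 -0.3697] yaw -3.123 len 140.0 grasp [ 0.5051 -0.3698] n 1962
key c [ 0.5121 -0.3204] yaw 0.043 len 140.1 grasp [ 0.5171 -0.3202] n 2082
key c [ 0.5128 -0.2724] yaw 0.036 len 140.0 grasp [ 0.5178 -0.2722] n 2075
handle 2497 [ 0.3645 -0.3795  0.0597] [ 0.4    -0.27    0.0684]
at [ 0.4585 -0.2946  0.1958] yaw 0.0395 tilt 0.11 t 76.8 q6 -2.4 open 34.2
[0.648, -0.116, 0.228, np.float64(-0.002)]
[0.649, -0.115, 0.803, np.float64(-0.002)]
```

All three keys are in the drawer. Now I'll push it shut by the handle.

```bash
python3 -m handwheel '[[[0.15,-0.03,0,0],[0.35,-0.08,0,0],[0.55,-0.11,0,0],[0.65,-0.12,0.1,0],[0.65,-0.12,0.3,0],[0.65,-0.12,0.5,0],[0.65,-0.12,0.7,0],[0.65,-0.12,0.8,0],[0.65,-0.12,0.8,0]]]' 0 | sed -n '2p;4p'
python3 -m handwheel '[[[-0.05,0,0,0],[-0.1,0,0,0],[-0.15,0,0,0],[-0.2,0,0,0],[-0.26,0,0,0],[-0.32,0,0,0],[-0.38,0,0,0],[-0.44,0,0,0],[-0.5,0,0,0],[-0.5,0,0,0]]]' | sed -n '2p;4p'
python3 - <<'E'
from h import *
plan((.551,-.314,.035,.042))
E
```

```text
eef_pos: [0.3295, -0.3217, 0.0331]
wrist_force: [-0.6, 0.4, 1.0]
eef_pos: [0.4306, -0.3191, 0.0343]
wrist_force: [0.1, 0.8, -0.1]
at [ 0.4306 -0.3191  0.0343] yaw 0.0421 tilt 0.04 t 79.17 q6 -2.47 open -0.1
[-0.603, 0.0, -0.003, np.float64(0.0)]
```

```bash
python3 -m handwheel '[[[-0.06,0,0,0],[-0.12,0,0,0],[-0.18,0,0,0],[-0.24,0,0,0],[-0.3,0,0,0],[-0.36,0,0,0],[-0.42,0,0,0],[-0.48,0,0,0],[-0.53,0,0,0],[-0.55,0,0,0]]]' | sed -n '2p;4p'
python3 -m handwheel '[[[-0.01,0,0,0],[-0.02,0,0,0],[-0.03,0,0,0],[-0.03,0,0,0]]]' | sed -n '2p;4p'
python3 -m handwheel '[[[-0.01,0,0,0],[-0.02,0,0,0],[-0.02,0,0,0]]]' | sed -n '2p;4p'
```

```text
eef_pos: [0.5404, -0.315, 0.0347]
wrist_force: [-2.1, 0.1, 0.8]
eef_pos: [0.5457, -0.3147, 0.0345]
wrist_force: [-0.1, -1.2, 0.4]
eef_pos: [0.5459, -0.3146, 0.0344]
wrist_force: [-16.1, -0.9, 9.9]
```

```bash
python3 -m handwheel '[[[0.05,0,0,0],[0.2,0,0,0],[0.4,0,0,0],[0.5,0,-0.2,0],[0.6,0.1,-0.45,0],[0.7,0.1,-0.7,0],[0.7,0.1,-0.9,0],[0.7,0.1,-0.9,0],[0.7,0.1,-0.9,0]]]' | sed -n '2p;4p'
python3 - <<'E'
from h import *
for n in('wrist','top'):
    c,d,K,P=grab(n); X=cloud(d,K,P); x,y,z=X[...,0],X[...,1],X[...,2]
    for nm,m in dict(panel=(x>.35)&(x<.66)&(y>-.43)&(y<-.2)&(z>.081)&(z<.093),cab=(x>.58)&(x<.9)&(y>-.43)&(y<-.2)&(z>.096)&(z<.108)).items():
        p=X[m&(d>0)]
        if len(p): print(n,nm,len(p),p[abs(p[:,1]+.32)<.01].min(0).round(4) if len(p[abs(p[:,1]+.32)<.01]) else '')
red=(c[...,0].astype(int)>120)&(c[...,1]<70)&(c[...,2]<70)&(y>-.05)&(y<.1)&(x>.55)&(z>.09); p=X[red]; print('grip',len(p),p.mean(0).round(4) if len(p) else '')
kfit(c,d,K,P,(.3,.7,-.08,.45),zr=(.014,.045))
print(ctrl.get_obs()['time_s'])
E
```

```text
eef_pos: [0.4087, -0.2998, 0.2139]
wrist_force: [-0.9, 0.0, -0.2]
wrist panel 274 
wrist cab 125 
top panel 414 [ 0.5993 -0.3297  0.0824]
top cab 5166 [ 0.6145 -0.3299  0.0961]
grip 161 [0.6578 0.0252 0.1253]
82.525
```

```bash
python3 -c "
from bench import ctrl
print(ctrl.hand_in())"
```

```text
the job is handed in; nothing more can be done
None
```

I pressed all three white keys in the jig with the clamp locked for about 4 s, then reopened the clamp, laid the keys in the drawer, pushed it shut to its stop, and handed the job in at 82.5 s; the result was not shown.

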